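Refill the walnut jar on the pantry carousel and turn it to the front

ROBOT

A 7-joint arm with a two-finger parallel gripper is mounted at the origin on the work surface. World frame = base frame: x ahead of the robot, y to its left, z up, the work surface at z = 0. Lengths are in m, angles in rad, forces in N, time in s.
With the tool pointing down it reaches from about 0.35 to 0.9 m from the base axis. Payload 8.1 kg.
Tool frame: the origin (TCP) lies between the finger pads, 19 mm behind the fingertips; this is the grasp point; z points along the fingers, y is the direction in which the jaws open and shut (so a half turn about z gives the same grasp; the last joint's range is limited). The gripper opens to 92 mm and grips with 3 to 60 N. Pads are 19 mm wide; open, the fingers measure 130 mm over their backs; the gripper's body (75 mm by 190 mm) begins 47 mm behind the grasp point.
Start: joints at [1.095, 0.434, 0.025, 1.573, -0.012, 1.134, -0.075], TCP at [0.228, -0.582, 0.246] pointing down, gripper open.
Joint ranges: [-2.62, 2.62], [-0.44, 2.09], [-1.27, 1.32], [0.08, 2.57], [-1.32, 4.46], [0.12, 2], [-2.74, 2.74]. Speed limits (rad/s): [2.22, 2.22, 3.01, 3.01, 3.14, 3.14, 3.14].

INTERFACE

Orientations are given as a rotation vector (axis times angle).
In Python, from cell import observe, eyes, arm gives the robot as it stands.
- The arm moves only by the tool step_arm, never from a script. Its argument "series" is a list that holds one entry, the list of rows, each a list of 5 numbers: the finger opening in m, from 0 to 0.0918, then the shift along the world's x, y, z in m, then the turn about the world's z in degrees. In form: [[[hand, dx, dy, dz, spin], ...]]. A call has 1 to 20 rows; each row is the pose to reach, as a shift and turn from the pose measured when the call began; what a row does not reach only later rows make up. A row lasts 1/12 s, in which the tool goes at most 41.7 mm and 7.16 degrees, less where a joint would pass 70% of its speed; a pose out of reach is approached as far as the arm can. A call with a gripper value outside its range is refused whole. The fingers move at their own pace and stop on an object; "squeeze" is the grip in N (left out, the last holds). Time passes only in rows, so rows that repeat a pose let the fingers close. It gives the time, the measured TCP pose, the force and the opening at its end, in the units of the state.
- observe(): the state, without advancing time (a new reading comes with each control period).
- eyes.get_image(name): name is "scene" or "top" or "wrist"; returns (picture, depth): 480x640x3 uint8, red, green, blue; 480x640 float32, m along the optical axis (not along the pixel's ray), 0 where there is no reading.
- eyes.camera_params(name): a dict with "intrinsics" (3x3 intrinsics, pixels), "distortion" ([k1, k2, p1, p2, k3] as OpenCV has them; the pictures are not rectified), "position" and "attitude" of the camera in the world. Camera axes: x right, y down, z forward; pixel columns grow to the right and rows downward; lengths in m; the calibration is good to about 2 mm. A picture is of the moment at which its call begins: read the wrist's pose just before it. camera_params takes no time and is no camera call; for the wrist camera it gives the pose at the moment of the call.
- arm.sign_off(): hands the job in, once; it reports no verdict.
The state is a dict: "clock": time; "joints": joint angles; "dq": joint speeds; "joint_efforts": joint torques, N m; "position": TCP position; "ee_rot": TCP orientation; "force": force on the tool from outside, world axes, zero at the start; "ft_torque": the same for the moment, N m; "width": opening from 0.0 (shut) to 1.0 (fully open).
Only numpy, scipy, OpenCV 4.12 (cv2) and the standard library are available. Lean on these libraries where they do the work, as an engineer would, in place of code of your own. Each camera call takes 0.05 s, during which the arm holds its last target.

TASK

Pour all five walnuts from the steel cup into the open jar on the carousel and stand the cup back upright on the table. Then turn the carousel by its upright handle post until the open jar faces front, right in line with the wooden lug that sticks out of the base, and finish while still gripping the post firmly so that the carousel is held still. Leave the jam jar, the carton and the food box where they are.

Things in the scene. Friction and masses are not known exactly. Their poses are not given: they have to be found in the camera images.
- base: fixed round wooden base of the carousel, 230 mm across, on the table. Origin: on the turning axis, at table height; z up. The base's own -x axis is its front: a wooden lug 30 mm wide and 16 mm high sticks out there, to 165 mm from the axis (30 mm past the tray's edge).
- jar_mouth (a point): centre of the mouth of the open glass jar, at rim height, 94 mm above the table and 85 mm from the turning axis. The jar is 88 mm wide outside and 82 mm inside, the only one without a lid, and fixed to the tray.
- jar_floor (a point): centre of the inner floor of the open jar, 65 mm below its rim.
- front_place (a point): fixed point on the base where the centre of the open jar's mouth must come: 85 mm from the turning axis towards the front lug, 94 mm above the table. The jar starts 0.9 to 2.6 rad counter-clockwise (seen from above) of it. The tray turns at most 3.6 rad either way from it and stays where it is left (friction about 0.05 N m, no spring).
- cup: open steel cup, loose, standing on the table with the walnuts in it: 85 mm tall, 61 mm wide at the foot and 66 mm at the rim, wall 3 mm, floor 5 mm, about 0.12 kg empty. Origin: centre of its underside; z along its axis towards the mouth.
- walnut1: walnut: ball of 24 mm, 11 g, origin at its centre; starts in the cup
- walnut2: walnut: ball of 24 mm, 11 g, origin at its centre; starts in the cup
- walnut3: walnut: ball of 24 mm, 11 g, origin at its centre; starts in the cup
- walnut4: walnut: ball of 24 mm, 11 g, origin at its centre; starts in the cup
- walnut5: walnut: ball of 24 mm, 11 g, origin at its centre; starts in the cup
- jam_jar: bystander: closed jam jar, 68 mm wide, 95 mm tall; origin under its centre
- carton: bystander: drinks carton, 62 x 95 x 165 mm tall; origin under its centre
- food_box: bystander: flat lidded food box, 158 x 108 x 55 mm tall; origin under its centre
- tray: turning tray of the carousel, a wooden disc 270 mm across, top 24 mm above the table; origin on the axis at table height, z up. Fixed on it: the open jar at its -x, the handle post at +x, lidded jars 92 mm from the axis at +y (top 92 mm above the table, 60 mm wide) and -y (84 mm, 54 mm wide). Jar at front: tray x and base x agree.
- handle_top (a point): centre of the top of the upright round steel handle post fixed on the tray across from the open jar, 105 mm from the turning axis, 142 mm above the table. The post is plain, 16 mm thick, down to the tray (its lowest 10 mm widen to 28 mm).
There are look-alikes about, which are no part of the job. What is shaped like the cup but purple is not meant.

How it is judged:
On the way, in this order (a step that is already met when the one before it is completed fails the run):
1. the cup is lifted and tipped over (angle between cup's own z axis and vertical above 0.9 rad and height (world z) of cup above 0.08 m), for 0.1 s.
2. all five walnuts are in the open jar (horizontal distance between each of walnut1, walnut2, walnut3, walnut4, walnut5 and jar_floor below 0.042 m and z of walnut1 in the frame of jar_floor between 0 and 0.063 m and z of walnut2 in the frame of jar_floor between 0 and 0.063 m and z of walnut3 in the frame of jar_floor between 0 and 0.063 m and z of walnut4 in the frame of jar_floor between 0 and 0.063 m and z of walnut5 in the frame of jar_floor between 0 and 0.063 m), for 0.2 s.
3. the cup stands upright on the table again (angle between cup's own z axis and vertical below 0.1 rad and height (world z) of cup below 0.008 m and contact force between the fingers and cup below 0.1 N), for 0.2 s.
4. the carousel is turned by its post until the open jar faces front (horizontal distance between jar_mouth and front_place below 0.012 m and contact force between the fingers and tray above 1 N and distance between the grasp point and handle_top below 0.105 m), for 0.2 s.
At the end, for the whole second after the job is handed in: Open jar's mouth within 12 mm of its front place (8 degrees), tray still (under 0.03 rad/s), fingers at the post (TCP within 105 mm of its top) holding it with over 2 N, all five walnuts inside the open jar, cup upright on the table, at rest (all of step 2 and horizontal distance between jar_mouth and front_place below 0.012 m and angular speed of tray below 0.03 rad/s and contact force between the fingers and tray above 2 N and distance between the grasp point and handle_top below 0.105 m and angle between cup's own z axis and vertical below 0.1 rad and height (world z) of cup below 0.008 m and linear speed of cup below 0.02 m/s); the arm keeps its last pose, push and grip.
It fails at once if the jam jar is shifted by more than 30 mm (distance of jam_jar from where it was at the start of the episode above 0.03 m).
It fails at once if the carton is shifted by more than 30 mm (distance of carton from where it was at the start of the episode above 0.03 m).
It fails at once if the food box is shifted by more than 30 mm (distance of food_box from where it was at the start of the episode above 0.03 m).
It also fails if it takes over 72 s, if anything falls off the work surface, if the arm or the gripper's body presses on something with over 40 N, if the wrist force passes 120 N, or if a joint passes its speed limit or range.

## Working session

There is one attempt and no reset: what is moved stays moved. The work goes in short steps, Python scripts to look and compute and a tool call to move; the robot and the scene stay as the last step left them, time stands still between calls to the robot, and variables do not carry over. Pictures are saved under pics/ and viewed, and the job is handed in when it is done.

Besides the shell and the picture viewer there is one more tool, called after ">>>" as name(argument=value, ...) on one line, values as JSON. step_arm: Moves the arm, as the interface text tells. Its arguments: {"type":"object","properties":{"series":{"type":"array"},"squeeze":{"type":"number"}},"required":["series"]}

```bash
ls; mkdir -p pics; python3 - <<'E'
from cell import observe, eyes, arm
import cv2
print(observe())
for n in ["scene","top","wrist"]:
    p=eyes.camera_params(n); print(n,p)
    im,d=eyes.get_image(n)
    import numpy as np
    np.savez(f"pics/{n}0.npz",im=im,d=d)
    cv2.imwrite(f"pics/{n}0.png",im[:,:,::-1])
E
```

```text
pics
{'clock': 0.0, 'joints': array([ 1.09541397,  0.43523692,  0.02499812,  1.57408426, -0.01161072,
        1.13400482, -0.07509709]), 'dq': array([-7.99254275e-04, -4.52909645e-05,  7.29875147e-04, -7.79799586e-04,
        1.28622247e-03,  5.07545024e-04,  1.88815330e-03]), 'joint_efforts': array([-1.70677442e-03, -6.67854953e+01,  9.84125398e-01, -3.14468014e+01,
       -6.03558705e-02,  4.30448726e-02,  2.30206979e-04]), 'position': array([ 0.22739476, -0.5816516 ,  0.24474155]), 'ee_rot': array([-3.08570500e+00, -5.81752230e-01,  6.84042989e-04]), 'force': array([-0.51087455,  0.1871913 ,  0.16033734]), 'ft_torque': array([-0.01286627, -0.00660608,  0.01690719]), 'width': 1.0016346439280703}
scene {'intrinsics': array([[506.43395831,   0.        , 317.14658222],
       [  0.        , 506.43395831, 239.41366024],
       [  0.        ,   0.        ,   1.        ]]), 'distortion': array([-0.04156814,  0.        ,  0.        ,  0.        ,  0.        ]), 'position': array([1.25768016, 0.59951071, 0.80786889]), 'attitude': array([-1.11176417, -2.29236013,  1.12253917])}
top {'intrinsics': array([[576.95314221,   0.        , 318.20091353],
       [  0.        , 576.95314221, 245.91138265],
       [  0.        ,   0.        ,   1.        ]]), 'distortion': array([0.06523301, 0.        , 0.        , 0.        , 0.        ]), 'position': array([0.36168853, 0.02275194, 1.21073333]), 'attitude': array([-2.15674503,  2.13374677, -0.19456894])}
wrist {'intrinsics': array([[351.61264575,   0.        , 314.57561235],
       [  0.        , 351.61264575, 242.10305709],
       [  0.        ,   0.        ,   1.        ]]), 'distortion': array([-0.02546923,  0.        ,  0.        ,  0.        ,  0.        ]), 'position': array([ 0.29802782, -0.55408971,  0.38342713]), 'attitude': array([ 2.39238661, -1.63158079, -0.23833252])}
```

View pics/scene0.png

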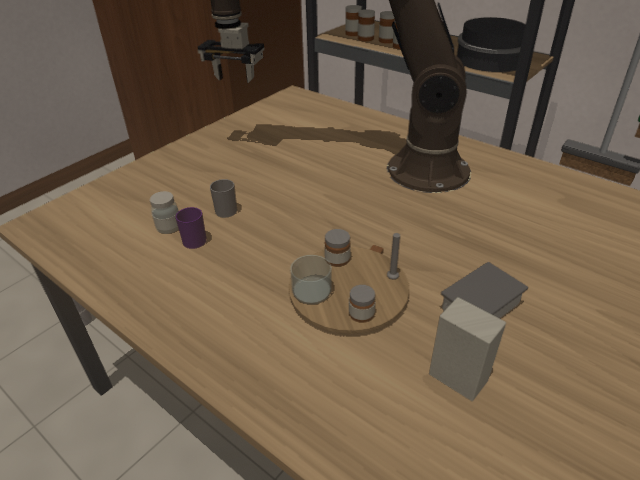

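View pics/top0.png

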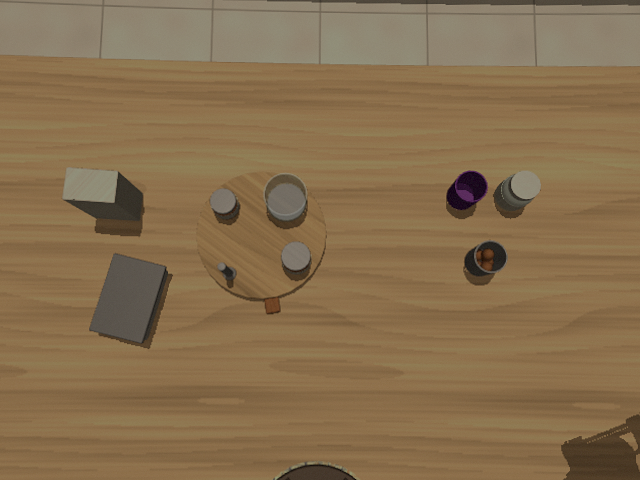

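View pics/wrist0.png

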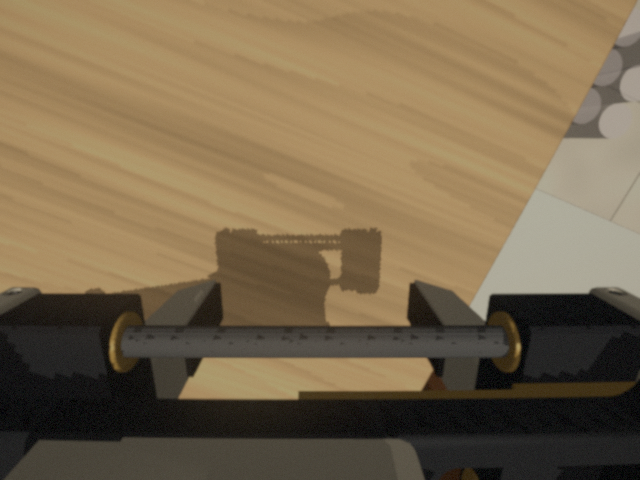

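```bash
cat > h.py <<'E'
import numpy as np, cv2
from scipy.spatial.transform import Rotation as R
from cell import observe, eyes, arm
def grab(n,tag=None):
    p=eyes.camera_params(n); im,d=eyes.get_image(n)
    if tag: cv2.imwrite(f"pics/{tag}.png",im[:,:,::-1])
    return p,im,d
def rays(p,uv):
    uv=np.asarray(uv,float).reshape(-1,1,2)
    xy=cv2.undistortPoints(uv,p["intrinsics"],p["distortion"]).reshape(-1,2)
    return np.c_[xy,np.ones(len(xy))]
def rot(p): return R.from_rotvec(p["attitude"]).as_matrix()
def cloud(p,d):
    v,u=np.mgrid[0:480,0:640]
    r=rays(p,np.c_[u.ravel(),v.ravel()])*d.reshape(-1,1)
    return (r@rot(p).T+p["position"]).reshape(480,640,3)
def onplane(p,uv,z):
    r=rays(p,uv)@rot(p).T; o=p["position"]
    return o+r*((z-o[2])/r[:,2:3])
def proj(p,X):
    Rm=rot(p); rv=cv2.Rodrigues(Rm.T)[0]
    return cv2.projectPoints(np.asarray(X,float).reshape(-1,1,3),rv,-Rm.T@p["position"],p["intrinsics"],p["distortion"])[0].reshape(-1,2)
def circ(P):
    P=np.asarray(P); A=np.c_[2*P[:,:2],np.ones(len(P))]
    s=np.linalg.lstsq(A,(P[:,:2]**2).sum(1),rcond=None)[0]
    return s[:2],np.sqrt(s[2]+s[0]**2+s[1]**2)
E
python3 - <<'E'
from h import *
p=eyes.camera_params("top"); f=np.load("pics/top0.npz"); im,d=f["im"],f["d"]
X=cloud(p,d); z=X[:,:,2]
print("table z",np.median(z[330:400,200:500]), "zeros",(d==0).sum())
for n,(u,v) in dict(cup=(487,258),purple=(468,190),jam=(524,186),jar=(286,198),lidA=(296,257),lidB=(224,203),post=(223,266),lug=(272,305),carton=(90,185),box=(130,300),tray=(262,235)).items():
    print(n,X[v,u].round(3))
# tray: z~24mm
m=(abs(z-.024)<.004)&(X[:,:,1]>-.1)&(X[:,:,1]<.4)
m=m.astype(np.uint8); m=cv2.morphologyEx(m,cv2.MORPH_OPEN,np.ones((3,3)))
c=max(cv2.findContours(m,cv2.RETR_EXTERNAL,cv2.CHAIN_APPROX_NONE)[0],key=cv2.contourArea).reshape(-1,2)
h=cv2.convexHull(c).reshape(-1,2)
P=onplane(p,h,.024); cc,r=circ(P); e=abs(np.linalg.norm(P[:,:2]-cc,axis=1)-r); P2=P[e<.004]; print("tray",circ(P2),len(P),len(P2))
for n,zlo,zhi,box in [("cup",.06,.1,(450,220,520,290)),("jar",.085,.1,(255,165,320,225)),("lidA",.08,.1,(275,235,320,280)),("lidB",.07,.1,(205,180,245,225)),("post",.13,.15,(205,250,245,285)),("lug",.010,.020,(255,295,290,320)),("jam",.085,.1,(490,160,550,220)),("purple",.07,.1,(440,160,490,215))]:
    a,b,c2,d2=box; s=X[b:d2,a:c2].reshape(-1,3); s=s[(s[:,2]>zlo)&(s[:,2]<zhi)]
    print(n,len(s),s.mean(0).round(4) if len(s) else "",s.min(0).round(3) if len(s) else "",s.max(0).round(3) if len(s) else "")
    if len(s)>10: print("   enc",cv2.minEnclosingCircle(s[:,:2].astype(np.float32)))
E
```

```text
table z 0.0003195605560352144 zeros 1287
cup [ 0.533 -0.346  0.037]
purple [ 0.685 -0.32   0.007]
jam [ 0.67  -0.406  0.096]
jar [0.655 0.07  0.034]
lidA [0.523 0.046 0.091]
lidB [0.632 0.192 0.08 ]
post [0.497 0.18  0.141]
lug [0.433 0.095 0.016]
carton [0.641 0.423 0.166]
box [0.439 0.373 0.052]
tray [0.578 0.119 0.025]
tray (array([0.58177691, 0.12112233]), np.float64(0.13409784644783115)) 40 40
cup 419 [ 0.5306 -0.3387  0.0771] [ 0.497 -0.371  0.06 ] [ 0.563 -0.303  0.092]
   enc ((0.5300790071487427, -0.3369860053062439), 0.034119680523872375)
jar 276 [0.6497 0.0689 0.093 ] [0.605 0.026 0.085] [0.692 0.112 0.1  ]
   enc ((0.649382472038269, 0.06961500644683838), 0.04458257928490639)
lidA 680 [0.5258 0.0465 0.0924] [0.498 0.018 0.082] [0.555 0.075 0.099]
   enc ((0.5266588926315308, 0.04666617512702942), 0.029035964980721474)
lidB 567 [0.635  0.1935 0.0842] [0.61  0.167 0.07 ] [0.662 0.22  0.09 ]
   enc ((0.6350123286247253, 0.19449105858802795), 0.027404125779867172)
post 71 [0.497  0.1829 0.1411] [0.49  0.175 0.132] [0.505 0.192 0.146]
   enc ((0.497336208820343, 0.18343494832515717), 0.008601782843470573)
lug 217 [0.4344 0.0953 0.0163] [0.417 0.079 0.011] [0.453 0.122 0.02 ]
   enc ((0.4370509386062622, 0.1004599779844284), 0.02589726820588112)
jam 736 [ 0.672  -0.407   0.0947] [ 0.643 -0.438  0.085] [ 0.702 -0.378  0.1  ]
   enc ((0.6733848452568054, -0.4079461395740509), 0.030958574265241623)
purple 299 [ 0.6731 -0.3048  0.0812] [ 0.64  -0.337  0.07 ] [ 0.704 -0.27   0.091]
   enc ((0.6734857559204102, -0.30334997177124023), 0.03448867425322533)
```

>>> step_arm(series=[[[0.0918,0.01,0.008,0,-1],[0.0918,0.03,0.024,0,-2],[0.0918,0.06,0.048,0,-3],[0.0918,0.09,0.073,0,-4],[0.0918,0.12,0.097,0,-5],[0.0918,0.15,0.121,0,-6],[0.0918,0.18,0.146,0,-6.4],[0.0918,0.21,0.17,0,-6.4],[0.0918,0.24,0.194,0,-6.4],[0.0918,0.265,0.214,0,-6.4],[0.0918,0.285,0.231,0,-6.4],[0.0918,0.297,0.24,0,-6.4],[0.0918,0.3026,0.2447,0,-6.4],[0.0918,0.3026,0.2447,0,-6.4],[0.0918,0.3026,0.2447,0,-6.4]]], squeeze=20)

```text
clock: 1.4
position: [0.5288, -0.3385, 0.2447]
ee_rot: [-3.115, -0.406, 0.002]
force: [0.1, -0.2, -0.0]
width: 0.999
```

```bash
python3 - <<'E'
from h import *
s=observe(); print(s["clock"],s["position"],s["joints"].round(2)); Rm=R.from_rotvec(s["ee_rot"]).as_matrix(); print(Rm.round(3), np.degrees(np.arctan2(Rm[1,0],Rm[0,0])))
p,im,d=grab("wrist","w1"); X=cloud(p,d)
print(proj(p,[[.530,-.337,.085]]))
m=(abs(X[:,:,2]-.083)<.006)&(np.linalg.norm(X[:,:,:2]-[.53,-.337],axis=2)<.05)
Q=X[m]; print(len(Q),cv2.minEnclosingCircle(Q[:,:2].astype(np.float32)))
p=eyes.camera_params("top"); f=np.load("pics/top0.npz"); im=f["im"]
hsv=cv2.cvtColor(im,cv2.COLOR_RGB2HSV); print(hsv[305,272],hsv[330,272],hsv[300,262])
b=np.zeros((480,640),bool); b[296:318,258:290]=1
X=cloud(p,f["d"]); m=b&(X[:,:,2]>.010)&(X[:,:,2]<.021)&(hsv[:,:,1]>hsv[330,272,1].astype(int)+20)
uv=np.argwhere(m)[:,::-1].astype(float); Q=onplane(p,uv,.016)[:,:2].astype(np.float32); print(len(Q),cv2.minAreaRect(Q), Q.mean(0))
E
```

```text
1.4 [ 0.52883902 -0.33850868  0.24472718] [ 0.52  0.44 -0.05  1.56  0.02  1.14 -0.85]
[[ 0.967  0.257 -0.002]
 [ 0.257 -0.967  0.   ]
 [-0.001 -0.001 -1.   ]] 14.87110210744829
[[313.64777039 226.63750443]]
995 ((0.5305662155151367, -0.3385874032974243), 0.03311574459075928)
[ 13 169 110] [ 17 115 144] [ 17 128  80]
212 ((0.43393808603286743, 0.09496420621871948), (0.03276858851313591, 0.029297295957803726), 9.575776100158691) [0.43388066 0.09529793]
```

View pics/w1.png

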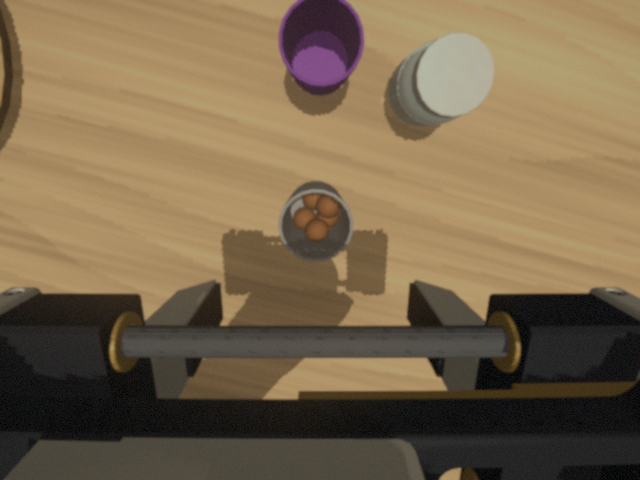

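The wrist view shows the steel cup at about (316, 225) with the walnuts inside. It agrees with the top camera to within 1 mm, so I'll descend and grip.

>>> step_arm(series=[[[0.0918,0.002,0,-0.01,0],[0.0918,0.002,0,-0.035,0],[0.0918,0.002,0,-0.065,0],[0.0918,0.002,0,-0.095,0],[0.0918,0.002,0,-0.125,0],[0.0918,0.002,0,-0.15,0],[0.0918,0.002,0,-0.17,0],[0.0918,0.002,0,-0.185,0],[0.0918,0.002,0,-0.193,0],[0.0918,0.002,0,-0.193,0],[0.0918,0.002,0,-0.193,0],[0.05,0.002,0,-0.193,0],[0.05,0.002,0,-0.193,0],[0.05,0.002,0,-0.193,0],[0.05,0.002,0,-0.193,0],[0.05,0.002,0,-0.193,0],[0.05,0.002,0,-0.193,0],[0.05,0.002,0,-0.193,0],[0.05,0.002,0,-0.193,0]]], squeeze=20)

```text
clock: 3.03
position: [0.5307, -0.339, 0.0523]
ee_rot: [-3.115, -0.405, 0.001]
force: [-0.7, 1.1, 5.6]
width: 0.691
```

>>> step_arm(series=[[[0.05,0,0,0.01,0],[0.05,0,0,0.03,0],[0.05,0,0,0.05,0],[0.05,-0.003,0.008,0.065,0],[0.05,-0.009,0.024,0.07,0],[0.05,-0.018,0.048,0.07,0],[0.05,-0.029,0.078,0.07,0],[0.05,-0.041,0.11,0.07,0],[0.05,-0.053,0.142,0.07,0],[0.05,-0.065,0.175,0.07,0],[0.05,-0.077,0.208,0.07,0],[0.05,-0.089,0.241,0.07,0],[0.05,-0.101,0.274,0.07,0],[0.05,-0.113,0.306,0.07,0],[0.05,-0.125,0.338,0.07,0],[0.05,-0.136,0.368,0.07,0],[0.05,-0.145,0.392,0.07,0],[0.05,-0.152,0.41,0.07,0],[0.05,-0.156,0.42,0.07,0],[0.05,-0.156,0.42,0.07,0]]])

```text
clock: 4.7
position: [0.374, 0.0832, 0.1228]
ee_rot: [-3.114, -0.411, 0.001]
force: [0.4, -0.6, -0.3]
width: 0.693
```

```bash
python3 - <<'E'
from h import *
s=observe(); print(s["position"],s["force"],s["joints"].round(2)); 
p,im,d=grab("scene","s2"); p,im,d=grab("top","t2")
E
```

```text
[0.37395022 0.08317067 0.12281341] [ 0.40392318 -0.5515328  -0.33796909] [-0.18  0.23 -0.2   2.26  0.08  0.65 -1.75]
```

View pics/s2.png

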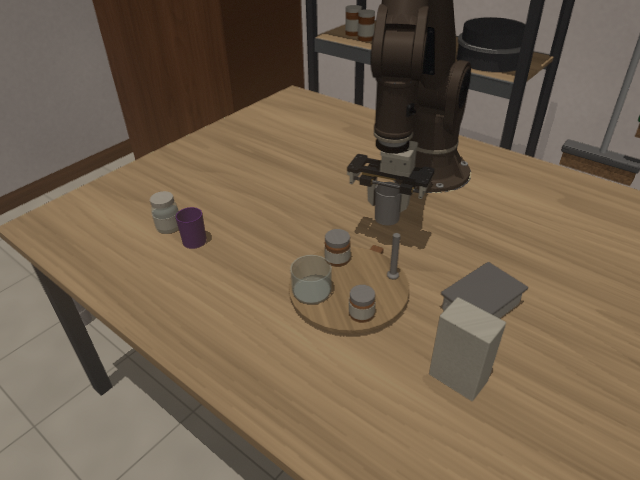

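View pics/t2.png

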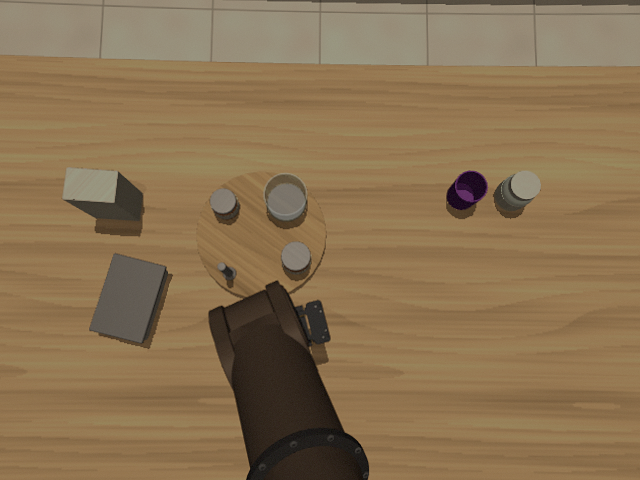

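>>> step_arm(series=[[[0.05,0,0,-0.01,0],[0.05,0,0,-0.03,0],[0.05,0,0,-0.05,0],[0.05,0,0,-0.0588,0],[0.05,0.005,0.0013,-0.0588,0],[0.05,0.01,0.0026,-0.0588,0],[0.05,0.014,0.0038,-0.0588,0],[0.05,0.018,0.0049,-0.0575,0],[0.05,0.022,0.006,-0.056,0],[0.05,0.027,0.0072,-0.0548,0],[0.05,0.031,0.0083,-0.054,0],[0.05,0.036,0.0096,-0.0532,0],[0.05,0.04,0.0107,-0.0528,0],[0.05,0.04,0.0107,-0.0528,0]]])

```text
clock: 5.97
position: [0.416, 0.092, 0.0701]
ee_rot: [-3.115, -0.407, -0.001]
force: [-1.8, -1.4, 0.2]
width: 0.691
```

```bash
python3 - <<'E'
from h import *
s=observe(); print(s["position"],s["force"],s["ft_torque"]); 
p,im,d=grab("scene"); cv2.imwrite("pics/s3.png",cv2.resize(im[130:300,280:480,::-1],None,fx=4,fy=3.5,interpolation=cv2.INTER_CUBIC))
E
```

```text
[0.41603921 0.09198808 0.07010704] [-1.75378603 -1.36109018  0.20079101] [-0.21151902  0.37931637  0.00230025]
```

View pics/s3.png

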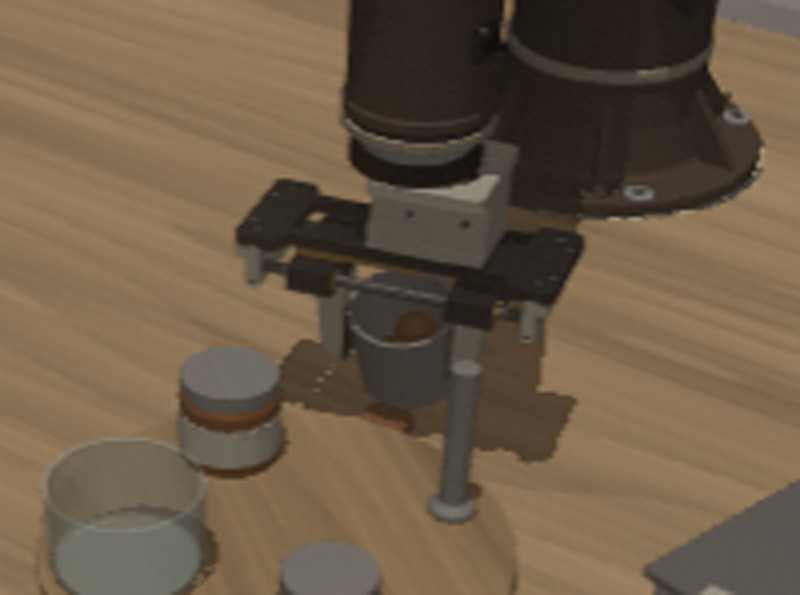

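>>> step_arm(series=[[[0.05,0.004,0.001,-0.0003,0],[0.05,0.008,0.002,-0.0008,0],[0.05,0.0116,0.0031,-0.0016,0],[0.05,0.015,0.004,-0.0032,0],[0.05,0.0185,0.005,-0.005,0],[0.05,0.0222,0.006,-0.0071,0],[0.05,0.0245,0.0066,-0.009,0],[0.05,0.0268,0.0072,-0.0111,0],[0.05,0.0294,0.0079,-0.0131,0],[0.05,0.0294,0.0079,-0.0131,0]]])

```text
clock: 6.85
position: [0.4494, 0.1012, 0.0581]
ee_rot: [-3.114, -0.406, -0.012]
force: [4.0, 0.7, 10.2]
width: 0.69
```

```bash
python3 - <<'E'
from h import *
s=observe(); print(s["position"],s["force"],s["ft_torque"]); 
p,im,d=grab("scene"); cv2.imwrite("pics/s4.png",cv2.resize(im[130:300,280:480,::-1],None,fx=4,fy=3.5,interpolation=cv2.INTER_CUBIC))
E
```

```text
[0.44935875 0.10120806 0.05805925] [ 4.00382778  0.69996473 10.20863451] [ 0.06190401 -0.79685324 -0.00432283]
```

View pics/s4.png

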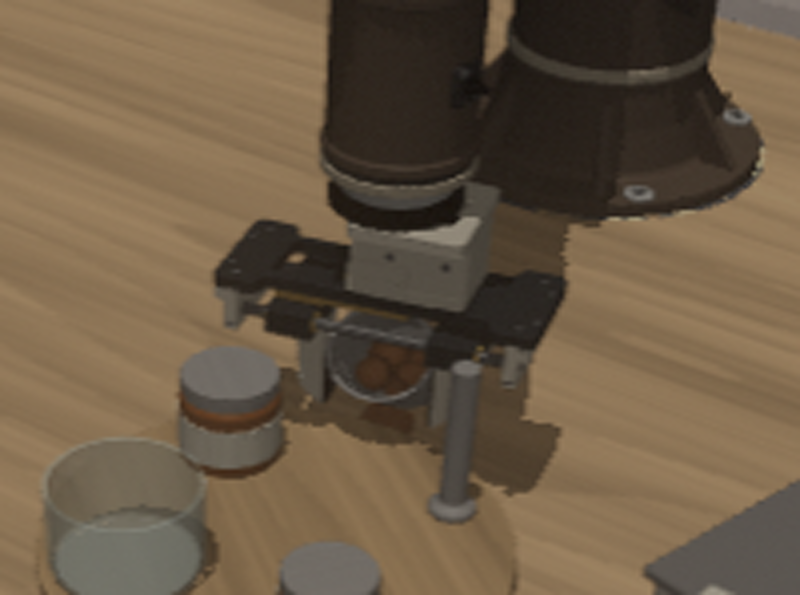

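>>> step_arm(series=[[[0.05,0,0,0.005,0],[0.05,0,0,0.015,0],[0.05,0,0,0.03,0],[0.05,0,0,0.05,0],[0.05,0,0,0.07,0],[0.05,0,0,0.085,0],[0.05,0,0,0.09,0],[0.05,0,0,0.09,0]]])

```text
clock: 7.57
position: [0.4502, 0.1015, 0.1492]
ee_rot: [-3.113, -0.406, -0.017]
force: [-0.5, -0.2, -1.8]
width: 0.691
```

```bash
python3 - <<'E'
from h import *
s=observe(); print(s["position"],s["force"],s["ft_torque"]); 
p,im,d=grab("scene"); np.savez("pics/s5.npz",im=im,d=d)
cv2.imwrite("pics/s5.png",cv2.resize(im[110:280,280:480,::-1],None,fx=4,fy=3.5,interpolation=cv2.INTER_CUBIC))
X=cloud(p,d); t=s["position"]; y=np.radians(14.9)
F=np.array([[np.cos(y),np.sin(y),0],[-np.sin(y),np.cos(y),0],[0,0,1]])
L=(X-t)@F.T
# slice near jaw-center plane
m=(abs(L[:,:,1])<.006)&(abs(L[:,:,0])<.08)&(L[:,:,2]>-.08)&(L[:,:,2]<.05)
Q=L[m]; Q=Q[np.argsort(Q[:,2])]; print((Q[::3]*1000).round(0)[:,[0,2]].tolist())
E
```

```text
[0.45022274 0.10149881 0.14922887] [-0.54917371 -0.22005529 -1.76622636] [ 0.00200879 -0.06944149  0.04483996]
[[-30.0, -45.0], [-17.0, -34.0], [-26.0, -25.0], [-22.0, -21.0], [-1.0, -19.0], [-20.0, -17.0], [-18.0, -13.0], [-37.0, -12.0], [8.0, -11.0], [-62.0, -10.0], [-11.0, -9.0], [-65.0, -9.0], [-64.0, -8.0], [-41.0, -7.0], [-16.0, -7.0], [-11.0, -7.0], [-25.0, -6.0], [-12.0, -6.0], [-58.0, -6.0], [-40.0, -5.0], [-38.0, -4.0], [-47.0, -3.0], [-34.0, -2.0], [-42.0, -2.0], [-21.0, -2.0], [-43.0, -2.0], [-17.0, -1.0], [-45.0, -0.0], [-20.0, 0.0], [21.0, 0.0], [-12.0, 1.0], [-20.0, 1.0], [-39.0, 3.0], [-59.0, 7.0], [31.0, 9.0], [32.0, 11.0], [-54.0, 12.0], [-48.0, 17.0], [-42.0, 23.0], [-41.0, 25.0], [-35.0, 31.0], [-30.0, 36.0], [-25.0, 40.0]]
```

View pics/s5.png

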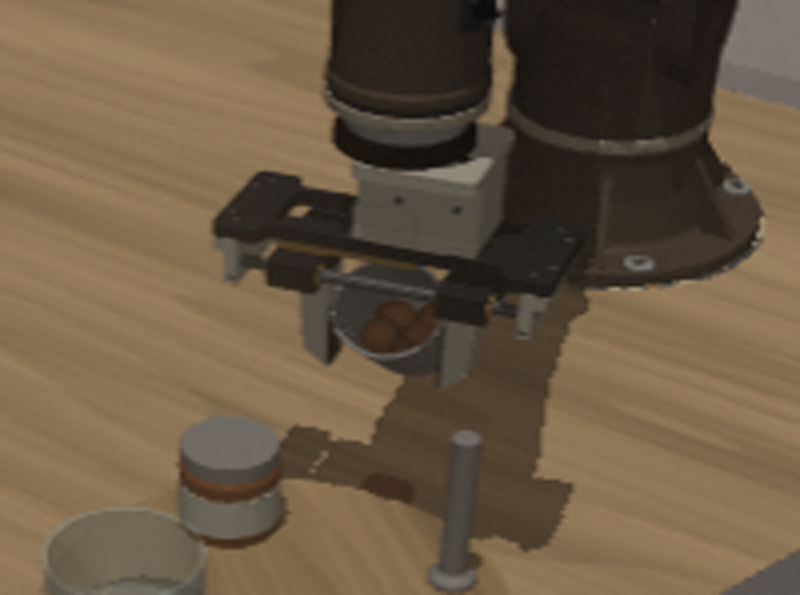

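```bash
python3 - <<'E'
from h import *
p,im,d=grab("wrist","w5"); print((d==0).sum())
p=eyes.camera_params("scene"); f=np.load("pics/s5.npz"); im,d=f["im"],f["d"]
X=cloud(p,d); t=observe()["position"]; y=np.radians(14.9)
F=np.array([[np.cos(y),np.sin(y),0],[-np.sin(y),np.cos(y),0],[0,0,1]])
L=(X-t)@F.T
for v in range(184,222,3):
    print(v,[tuple((L[v,u]*1000).round(0).astype(int)) for u in range(366,392,4)])
E
```

```text
1176
184 [(np.int64(-311), np.int64(-132), np.int64(-150)), (np.int64(22), np.int64(-12), np.int64(73)), (np.int64(23), np.int64(-3), np.int64(76)), (np.int64(24), np.int64(6), np.int64(79)), (np.int64(29), np.int64(16), np.int64(84)), (np.int64(27), np.int64(25), np.int64(85)), (np.int64(26), np.int64(33), np.int64(86))]
187 [(np.int64(-295), np.int64(-126), np.int64(-149)), (np.int64(-5), np.int64(-21), np.int64(48)), (np.int64(-21), np.int64(-16), np.int64(40)), (np.int64(-27), np.int64(-9), np.int64(37)), (np.int64(-24), np.int64(1), np.int64(42)), (np.int64(-8), np.int64(15), np.int64(55)), (np.int64(-321), np.int64(-61), np.int64(-149))]
190 [(np.int64(34), np.int64(-17), np.int64(64)), (np.int64(29), np.int64(-9), np.int64(63)), (np.int64(29), np.int64(0), np.int64(65)), (np.int64(-46), np.int64(-14), np.int64(17)), (np.int64(-47), np.int64(-5), np.int64(19)), (np.int64(-38), np.int64(7), np.int64(27)), (np.int64(-305), np.int64(-56), np.int64(-148))]
193 [(np.int64(2), np.int64(-27), np.int64(34)), (np.int64(-21), np.int64(-25), np.int64(21)), (np.int64(32), np.int64(1), np.i
[... 2406 characters left out ...]
34), np.int64(-1))]
217 [(np.int64(-152), np.int64(-75), np.int64(-149)), (np.int64(-156), np.int64(-65), np.int64(-148)), (np.int64(-160), np.int64(-55), np.int64(-148)), (np.int64(-168), np.int64(-46), np.int64(-151)), (np.int64(-29), np.int64(5), np.int64(-44)), (np.int64(-167), np.int64(-24), np.int64(-144)), (np.int64(12), np.int64(35), np.int64(-8))]
220 [(np.int64(-139), np.int64(-71), np.int64(-148)), (np.int64(-142), np.int64(-60), np.int64(-147)), (np.int64(-149), np.int64(-51), np.int64(-150)), (np.int64(-150), np.int64(-40), np.int64(-147)), (np.int64(910), np.int64(274), np.int64(660)), (np.int64(-162), np.int64(-22), np.int64(-150)), (np.int64(17), np.int64(37), np.int64(-13))]
```

View pics/w5.png

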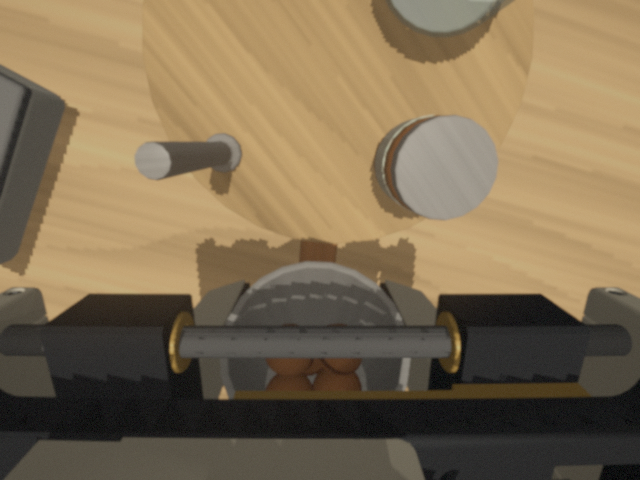

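```bash
cat >> h.py <<'E'
def tilt(yaw_deg=None,show=True):
    s=observe(); t=s["position"]; Rm=R.from_rotvec(s["ee_rot"]).as_matrix()
    p,im,d=grab("wrist"); X=cloud(p,d); L=(X-t)@Rm; L[:,:,2]*=-1  # x fwd, z up
    m=(abs(L[:,:,1])<.006)&(abs(L[:,:,0])<.09)&(abs(L[:,:,2])<.09)
    return p,im,L,m
E
python3 - <<'E'
from h import *
p,im,L,m=tilt()
for v in range(254,400,5): print(v,[((L[v,u]*1000).round(0)).astype(int).tolist() for u in (300,315,330)], im[v,315])
E
```

```text
254 [[-14, -12, -132], [-14, 0, -131], [-15, 12, -134]] [97 67 40]
259 [[-19, -12, -133], [-18, 0, -132], [-19, 12, -133]] [99 71 48]
264 [[29, -6, 10], [29, 0, 9], [29, 6, 10]] [143 137 126]
269 [[27, -6, 11], [27, 0, 10], [27, 6, 11]] [122 114 105]
274 [[24, -6, 9], [24, 0, 8], [24, 6, 9]] [122 118 107]
279 [[21, -6, 6], [20, 0, 4], [21, 6, 5]] [115 111 101]
284 [[17, -6, 2], [17, 0, 1], [18, 6, 3]] [86 82 73]
289 [[14, -6, 0], [13, 0, -1], [14, 6, 1]] [81 77 70]
294 [[10, -6, -2], [9, 0, -5], [10, 7, -3]] [99 94 87]
299 [[6, -7, -7], [5, 0, -9], [6, 7, -6]] [83 79 71]
304 [[1, -7, -11], [0, 0, -13], [2, 7, -10]] [81 78 71]
309 [[-3, -7, -14], [-4, 0, -17], [-3, 7, -14]] [79 73 66]
314 [[-8, -7, -18], [-9, 0, -21], [-8, 8, -19]] [82 78 71]
319 [[-13, -8, -23], [-14, 0, -25], [-13, 8, -22]] [78 75 69]
324 [[-19, -8, -29], [-21, 0, -32], [-11, 7, -15]] [73 70 64]
329 [[30, -4, 61], [30, 0, 60], [30, 4, 60]] [65 64 59]
334 [[29, -4, 62], [30, 0, 62], [29, 4, 62]] [80 77 74]
339 [[28, -4, 63], [29, 0, 64], [29, 4, 64]] [90 87 81]
344 [[28, -4, 64], [27, 0, 63], [28, 4, 64]] [95 92 84]
349 [[27, -4, 64], [27, 0, 64], [27, 4, 65]] [92 89 83]
354 [[25, -4, 64], [26, 0, 65], [25, 4, 64]] [87 87 82]
359 [[-19, -7, 3], [-30, 0, -13], [-19, 7, 2]] [73 51 35]
364 [[-20, -7, 5], [-32, 0, -12], [-22, 7, 2]] [77 50 34]
369 [[-24, -7, 3], [-36, 0, -13], [-25, 7, 2]] [77 51 36]
374 [[-37, -7, -10], [-48, 0, -25], [-34, 7, -7]] [69 59 52]
379 [[-37, -7, -7], [-40, 0, -10], [-36, 7, -5]] [63 47 36]
384 [[-38, -7, -5], [-40, 0, -7], [-36, 7, -2]] [65 44 28]
389 [[-39, -7, -2], [-42, 0, -6], [-38, 7, -1]] [71 48 30]
394 [[21, -3, 73], [21, 0, 73], [21, 3, 73]] [80 64 33]
399 [[21, -3, 75], [21, 0, 74], [21, 3, 75]] [54 45 30]
```

The wrist depth shows the cup stuck at about 46° tilt, because its rear rim reached the palm. It also slid roughly 19 mm in the pads. I'll right it by pressing its lip on a jar lid, set it on the table, and regrip higher so it has room to rotate.

>>> step_arm(series=[[[0.05,0,-0.003,0.005,2],[0.05,0.001,-0.01,0.012,7],[0.05,0.005,-0.02,0.015,12],[0.05,0.011,-0.033,0.015,17],[0.05,0.018,-0.047,0.015,22],[0.05,0.026,-0.061,0.015,27],[0.05,0.033,-0.075,0.015,32],[0.05,0.039,-0.087,0.015,36],[0.05,0.043,-0.096,0.015,38.7],[0.05,0.044,-0.0995,0.012,38.7],[0.05,0.044,-0.0995,0,38.7],[0.05,0.044,-0.0995,-0.02,38.7],[0.05,0.044,-0.0995,-0.04,38.7],[0.05,0.044,-0.0995,-0.052,38.7],[0.05,0.044,-0.0995,-0.052,38.7],[0.05,0.044,-0.0995,-0.052,38.7]]])

```text
clock: 9.05
position: [0.4917, 0.002, 0.0942]
ee_rot: [-2.801, -1.413, -0.005]
force: [0.5, 1.2, -1.3]
width: 0.69
```

```bash
cat > look.py <<'E'
import sys
from h import *
p,im,L,m=tilt()
s=observe(); Rm=R.from_rotvec(s["ee_rot"]).as_matrix(); print(s["clock"],s["position"].round(4),s["force"].round(1),s["joints"].round(2),np.degrees(np.arctan2(Rm[1,0],Rm[0,0])))
cv2.imwrite(f"pics/{sys.argv[1]}.png",im[:,:,::-1])
a,b,st=map(int,sys.argv[2:5])
for v in range(a,b,st): print(v,[((L[v,u]*1000).round(0)).astype(int).tolist() for u in (300,315)], im[v,315])
E
python3 look.py w6 240 400 8
```

```text
9.1 [0.4925 0.0019 0.0951] [-0.1 -0.4 -1.7] [ 0.1   0.43 -0.27  2.04  0.17  0.68 -0.91] 53.553005819150165
240 [[35, -7, -4], [35, 0, -3]] [158 153 142]
248 [[32, -7, -3], [31, 0, -4]] [155 150 139]
256 [[-3, -11, -95], [-3, 0, -94]] [128 108  81]
264 [[29, -6, 9], [29, 0, 9]] [141 135 124]
272 [[26, -6, 10], [25, 0, 8]] [122 116 107]
280 [[21, -7, 5], [20, 0, 5]] [84 80 74]
288 [[15, -7, 0], [14, 0, -1]] [82 78 71]
296 [[9, -7, -5], [8, 0, -7]] [78 75 70]
304 [[1, -7, -11], [1, 0, -12]] [80 76 70]
312 [[-6, -8, -17], [-7, 0, -19]] [79 77 71]
320 [[-14, -8, -24], [-16, 0, -28]] [79 75 70]
328 [[30, -4, 60], [30, 0, 60]] [57 54 51]
336 [[30, -4, 63], [30, 0, 64]] [75 72 69]
344 [[29, -4, 65], [28, 0, 64]] [97 93 88]
352 [[26, -4, 64], [26, 0, 65]] [61 59 57]
360 [[-18, -7, 5], [-30, 0, -13]] [78 51 36]
368 [[-23, -7, 4], [-35, 0, -14]] [74 46 26]
376 [[-37, -8, -9], [-48, 0, -24]] [75 70 62]
384 [[-37, -8, -4], [-40, 0, -8]] [66 45 29]
392 [[21, -4, 72], [21, 0, 72]] [79 62 30]
```

View pics/w6.png

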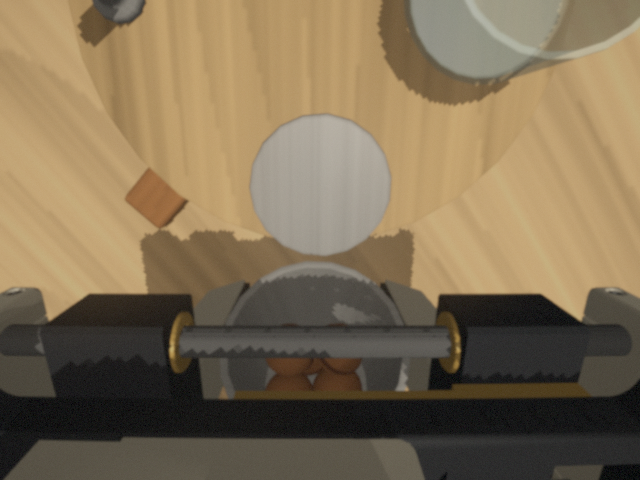

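>>> step_arm(series=[[[0.05,0.0018,0.0024,0,0],[0.05,0.0036,0.0048,0,0],[0.05,0.0036,0.0048,-0.003,0],[0.05,0.0036,0.0048,-0.006,0],[0.05,0.0036,0.0048,-0.009,0],[0.05,0.0036,0.0048,-0.012,0],[0.05,0.0036,0.0048,-0.015,0],[0.05,0.0036,0.0048,-0.018,0],[0.05,0.0036,0.0048,-0.018,0]]])

```text
clock: 9.85
position: [0.494, 0.004, 0.0764]
ee_rot: [-2.804, -1.411, -0.0]
force: [-5.2, -8.4, 4.8]
width: 0.689
```

```bash
python3 look.py w7 200 400 8
```

```text
9.9 [0.494  0.0041 0.0765] [-5.5 -7.5  4.1] [ 0.08  0.46 -0.25  2.05  0.18  0.65 -0.93] 53.41834481755794
200 [[55, -6, 15], [55, 0, 15]] [165 159 149]
208 [[52, -6, 16], [52, 0, 16]] [164 159 148]
216 [[49, -6, 15], [49, 0, 14]] [161 157 146]
224 [[47, -6, 16], [46, 0, 14]] [161 157 146]
232 [[43, -6, 14], [43, 0, 15]] [162 156 146]
240 [[40, -6, 14], [41, 0, 16]] [159 152 142]
248 [[37, -6, 15], [37, 0, 15]] [159 154 142]
256 [[34, -6, 15], [34, 0, 15]] [157 151 141]
264 [[31, -6, 15], [31, 0, 15]] [158 154 142]
272 [[28, -6, 14], [28, 0, 15]] [155 149 139]
280 [[23, -6, 11], [26, 0, 18]] [79 73 66]
288 [[27, -6, 29], [28, 0, 29]] [162 156 145]
296 [[-1, -8, -26], [0, 0, -24]] [94 66 47]
304 [[4, -7, -6], [-4, 0, -21]] [92 61 40]
312 [[2, -7, -3], [-1, 0, -9]] [62 47 33]
320 [[0, -7, 1], [-5, 0, -7]] [64 46 34]
328 [[31, -4, 61], [31, 0, 61]] [55 52 46]
336 [[30, -4, 63], [30, 0, 64]] [78 75 72]
344 [[28, -4, 63], [29, 0, 65]] [97 92 88]
352 [[25, -4, 63], [26, 0, 64]] [76 73 68]
360 [[-32, -8, -15], [-44, 0, -33]] [99 95 89]
368 [[-48, -9, -31], [-49, 0, -32]] [94 93 86]
376 [[-51, -9, -27], [-51, 0, -28]] [61 59 52]
384 [[-47, -8, -17], [-48, 0, -18]] [58 54 52]
392 [[21, -4, 73], [21, 0, 72]] [79 64 33]
```

View pics/w7.png

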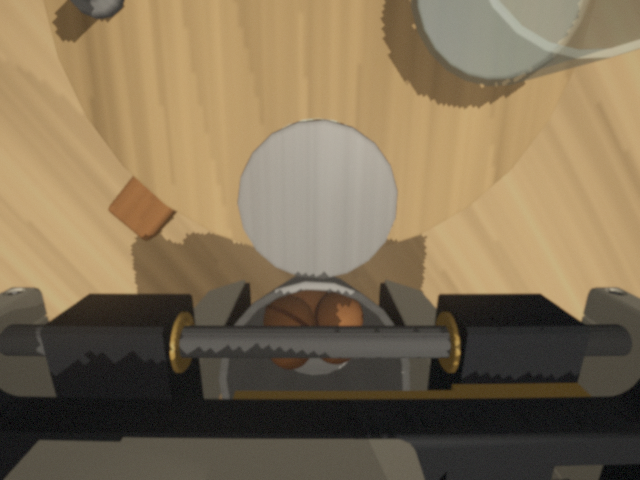

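>>> step_arm(series=[[[0.05,-0.003,-0.004,0.002,0],[0.05,-0.009,-0.012,0.004,0],[0.05,-0.018,-0.024,0.004,0],[0.05,-0.027,-0.036,0.004,0],[0.05,-0.035,-0.048,0,0],[0.05,-0.042,-0.056,-0.008,0],[0.05,-0.042,-0.056,-0.016,0],[0.05,-0.042,-0.056,-0.02,0],[0.05,-0.042,-0.056,-0.023,0],[0.05,-0.042,-0.056,-0.025,0],[0.05,-0.042,-0.056,-0.027,0],[0.05,-0.042,-0.056,-0.029,0],[0.05,-0.042,-0.056,-0.029,0]]])

```text
clock: 10.98
position: [0.4547, -0.0509, 0.049]
ee_rot: [-2.804, -1.414, -0.007]
force: [-1.2, 0.0, 18.7]
width: 0.686
```

```bash
python3 look.py w8 200 400 8; python3 - <<'E'
from h import *
p,im,d=grab("scene"); cv2.imwrite("pics/s8.png",cv2.resize(im[110:280,240:440,::-1],None,fx=4,fy=3.5,interpolation=cv2.INTER_CUBIC))
E
```

```text
11.0333 [ 0.4547 -0.051   0.049 ] [-1.4 -0.  17.9] [ 0.18  0.47 -0.24  2.16  0.21  0.53 -0.85] 53.49722866914647
200 [[44, -9, -50], [44, 0, -49]] [201 171 124]
208 [[40, -9, -49], [40, 0, -50]] [202 173 128]
216 [[35, -9, -50], [35, 0, -49]] [202 172 125]
224 [[31, -9, -50], [31, 0, -49]] [201 170 124]
232 [[26, -9, -50], [26, 0, -50]] [201 174 128]
240 [[22, -9, -49], [22, 0, -50]] [201 170 123]
248 [[17, -9, -50], [17, 0, -50]] [187 156 112]
256 [[12, -9, -50], [12, 0, -49]] [131 106  75]
264 [[7, -9, -50], [8, 0, -48]] [129 106  74]
272 [[3, -9, -50], [2, 0, -50]] [128 104  71]
280 [[-2, -9, -49], [8, 0, -25]] [83 71 58]
288 [[27, -6, 29], [28, 0, 30]] [173 166 155]
296 [[0, -8, -24], [-1, 0, -25]] [87 61 40]
304 [[-3, -8, -21], [-3, 0, -21]] [93 64 41]
312 [[-7, -8, -19], [-1, 0, -9]] [61 40 29]
320 [[-4, -7, -6], [-4, 0, -6]] [60 43 30]
328 [[31, -4, 61], [31, 0, 61]] [58 54 50]
336 [[30, -4, 63], [29, 0, 62]] [80 76 71]
344 [[27, -4, 62], [29, 0, 65]] [97 93 88]
352 [[26, -4, 64], [26, 0, 64]] [68 64 60]
360 [[-30, -8, -13], [-33, 0, -17]] [76 53 39]
368 [[-34, -8, -12], [-46, 0, -28]] [101  98  91]
376 [[-51, -9, -27], [-52, 0, -28]] [99 94 89]
384 [[-53, -9, -24], [-54, 0, -25]] [63 60 57]
392 [[22, -4, 73], [22, 0, 73]] [81 63 36]
```

View pics/s8.png

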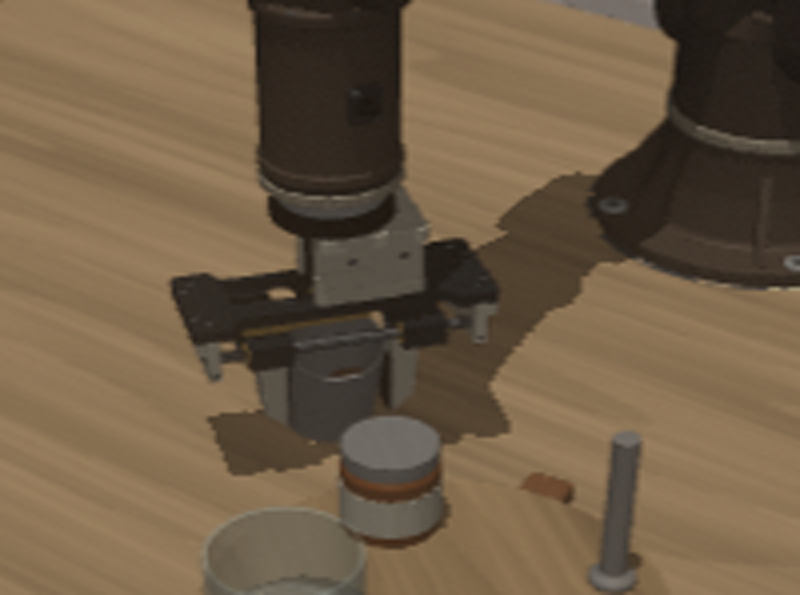

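>>> step_arm(series=[[[0.05,0,0,0.002,0],[0.05,0,0,0.003,0],[0.066,0,0,0.003,0],[0.068,0,0,0.003,0],[0.07,0,0,0.003,0],[0.074,0,0,0.003,0],[0.08,0,0,0.003,0],[0.0918,0,0,0.003,0],[0.0918,0,0,0.003,0],[0.0918,0,0,0.003,0],[0.0918,0,0,0.003,0]]])

```text
clock: 12.0
position: [0.4547, -0.051, 0.052]
ee_rot: [-2.804, -1.413, -0.007]
force: [0.1, 0.2, 0.5]
width: 0.999
```

```bash
python3 look.py w9 240 400 8; python3 - <<'E'
from h import *
p,im,d=grab("scene"); cv2.imwrite("pics/s9.png",cv2.resize(im[110:280,240:440,::-1],None,fx=4,fy=3.5,interpolation=cv2.INTER_CUBIC))
E
```

```text
12.05 [ 0.4547 -0.051   0.0521] [-0.1 -0.2  0.2] [ 0.18  0.46 -0.24  2.16  0.2   0.54 -0.84] 53.49352939611274
240 [[21, -9, -53], [21, 0, -53]] [192 161 115]
248 [[16, -9, -53], [16, 0, -52]] [190 158 113]
256 [[11, -9, -52], [11, 0, -53]] [124 100  70]
264 [[6, -9, -52], [7, 0, -52]] [121  98  68]
272 [[1, -9, -53], [1, 0, -53]] [119  96  67]
280 [[1, -9, -42], [1, 0, -42]] [75 66 58]
288 [[1, -8, -30], [1, 0, -31]] [76 69 60]
296 [[1, -8, -20], [2, 0, -20]] [72 64 57]
304 [[1, -7, -12], [1, 0, -12]] [70 67 59]
312 [[3, -7, -1], [2, 0, -2]] [69 63 57]
320 [[2, -7, 5], [2, 0, 5]] [69 65 59]
328 [[30, -4, 59], [30, 0, 60]] [53 49 47]
336 [[30, -4, 63], [30, 0, 63]] [75 72 68]
344 [[28, -4, 63], [28, 0, 63]] [92 88 82]
352 [[26, -4, 64], [26, 0, 65]] [53 51 47]
360 [[2, -6, 34], [2, 0, 32]] [87 82 74]
368 [[-56, -9, -42], [-57, 0, -43]] [71 67 61]
376 [[-57, -9, -35], [-57, 0, -35]] [66 65 56]
384 [[-57, -9, -28], [-57, 0, -28]] [64 63 57]
392 [[21, -4, 73], [21, 0, 73]] [76 60 36]
```

View pics/s9.png

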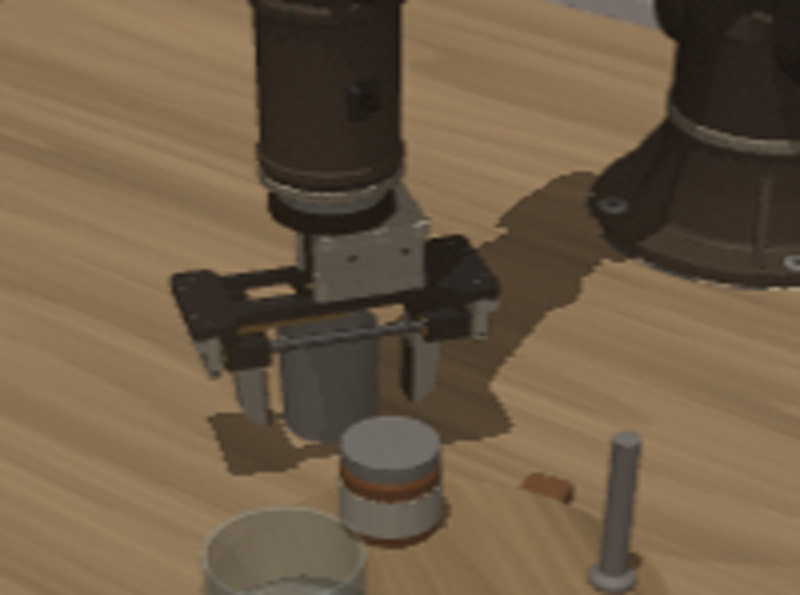

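View pics/w9.png

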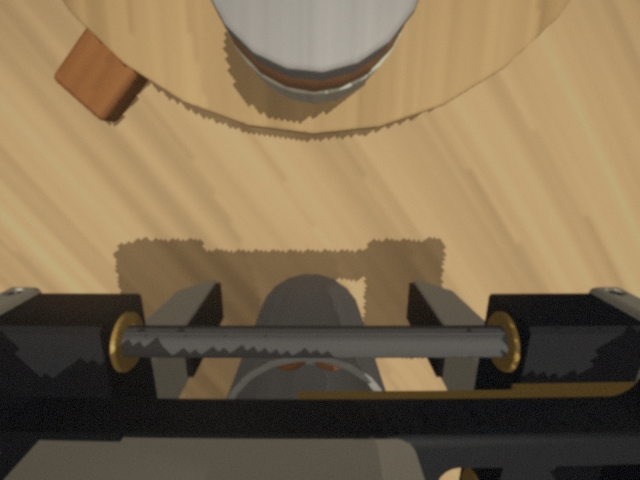

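The cup is standing upright again with the walnuts still inside. Its axis is about 30 mm behind the TCP, so I'll regrip it there at h = 60 mm.

>>> step_arm(series=[[[0.0918,-0.003,-0.004,0.003,0],[0.0918,-0.008,-0.011,0.006,0],[0.0918,-0.013,-0.018,0.008,0],[0.0918,-0.018,-0.0243,0.008,0],[0.0918,-0.018,-0.0243,0.008,0],[0.05,-0.018,-0.0243,0.008,0],[0.05,-0.018,-0.0243,0.008,0],[0.05,-0.018,-0.0243,0.008,0],[0.05,-0.018,-0.0243,0.008,0],[0.05,-0.018,-0.0243,0.008,0],[0.05,-0.018,-0.0243,0.008,0],[0.05,-0.018,-0.0243,0.008,0]]], squeeze=15)

```text
clock: 13.1
position: [0.4367, -0.0751, 0.06]
ee_rot: [-2.804, -1.414, -0.007]
force: [-0.6, 0.8, -1.0]
width: 0.694
```

```bash
python3 look.py w10 240 410 8
```

```text
13.15 [ 0.4367 -0.0751  0.06  ] [ 0.1  1.  -1.3] [ 0.25  0.43 -0.25  2.19  0.19  0.54 -0.78] 53.51244729119439
240 [[31, -7, -16], [32, 0, -14]] [87 78 68]
248 [[32, -7, -1], [33, 0, 0]] [88 81 71]
256 [[32, -6, 10], [33, 0, 11]] [84 78 68]
264 [[33, -6, 20], [33, 0, 21]] [84 78 70]
272 [[32, -6, 26], [32, 0, 25]] [157 151 140]
280 [[11, -8, -17], [-4, 0, -55]] [90 82 75]
288 [[7, -8, -18], [-3, 0, -40]] [70 47 29]
296 [[3, -8, -17], [-6, 0, -36]] [79 54 32]
304 [[-9, -8, -32], [-11, 0, -37]] [76 55 39]
312 [[-15, -9, -34], [-26, 0, -55]] [89 85 79]
320 [[-27, -9, -47], [-27, 0, -47]] [69 64 59]
328 [[30, -4, 60], [31, 0, 61]] [54 50 47]
336 [[30, -4, 63], [29, 0, 62]] [73 70 66]
344 [[28, -4, 64], [28, 0, 63]] [95 91 86]
352 [[26, -4, 64], [26, 0, 64]] [53 53 49]
360 [[-27, -8, -9], [-28, 0, -9]] [70 66 61]
368 [[-28, -7, -3], [-28, 0, -3]] [66 63 59]
376 [[-27, -7, 3], [-28, 0, 2]] [67 63 59]
384 [[-27, -7, 9], [-28, 0, 8]] [70 70 63]
392 [[21, -4, 73], [21, 0, 72]] [79 65 37]
400 [[25, -4, 79], [25, 0, 80]] [35 32 28]
408 [[25, -3, 81], [25, 0, 81]] [19 24 22]
```

View pics/w10.png

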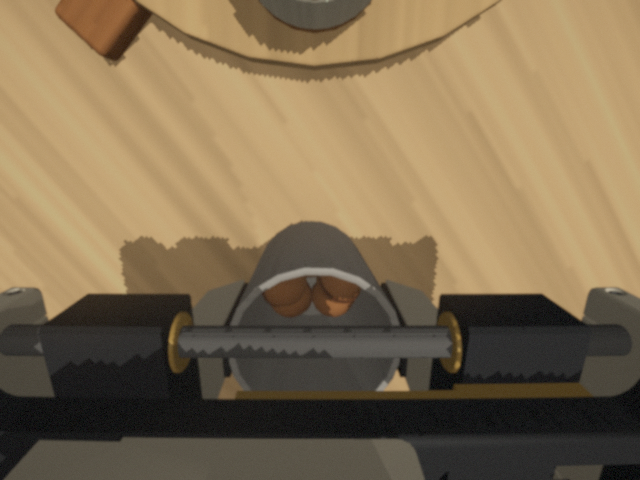

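>>> step_arm(series=[[[0.05,0,0,0.01,0],[0.05,-0.004,0.005,0.025,-3],[0.05,-0.012,0.018,0.04,-8],[0.05,-0.02,0.036,0.04,-14],[0.05,-0.028,0.056,0.04,-20],[0.05,-0.036,0.078,0.04,-26],[0.05,-0.044,0.1,0.04,-32],[0.05,-0.051,0.121,0.04,-37],[0.05,-0.057,0.139,0.04,-38.5],[0.05,-0.061,0.152,0.04,-38.5],[0.05,-0.0617,0.1566,0.035,-38.5],[0.05,-0.0617,0.1566,0.02,-38.5],[0.05,-0.0617,0.1566,0.009,-38.5],[0.05,-0.0617,0.1566,0.009,-38.5]]])

```text
clock: 14.32
position: [0.3741, 0.0808, 0.0673]
ee_rot: [3.114, 0.411, 0.003]
force: [-0.3, -0.2, -1.0]
width: 0.7
```

>>> step_arm(series=[[[0.05,0.005,0.0013,0.002,0],[0.05,0.01,0.0026,0.002,0],[0.05,0.015,0.004,0.002,0],[0.05,0.019,0.0052,0.004,0],[0.05,0.024,0.0065,0.006,0],[0.05,0.029,0.0078,0.008,0],[0.05,0.035,0.0093,0.0085,0],[0.05,0.0396,0.0106,0.0087,0],[0.05,0.0441,0.0118,0.0087,0],[0.05,0.0441,0.0118,0.0087,0]]])

```text
clock: 15.15
position: [0.4197, 0.093, 0.0763]
ee_rot: [3.114, 0.411, 0.005]
force: [-1.2, 0.2, 3.3]
width: 0.696
```

```bash
python3 look.py w11 200 410 6
```

```text
15.2 [0.4192 0.0929 0.0762] [-0.4 -0.   3.6] [-0.23  0.38 -0.15  2.21  0.1   0.56 -1.76] 15.023468909295516
200 [[43, -8, -52], [43, 0, -52]] [198 165 114]
206 [[40, -8, -53], [40, 0, -53]] [195 164 114]
212 [[37, -8, -53], [37, 0, -53]] [187 155 107]
218 [[33, -8, -53], [33, 0, -53]] [182 151 104]
224 [[28, -9, -60], [28, 0, -62]] [163 119  76]
230 [[24, -9, -62], [24, 0, -62]] [163 114  68]
236 [[21, -9, -60], [21, 0, -61]] [161 112  70]
242 [[17, -9, -60], [17, 0, -61]] [136  95  58]
248 [[13, -9, -61], [13, 0, -61]] [105  73  46]
254 [[10, -9, -60], [10, 0, -60]] [103  70  47]
260 [[6, -9, -61], [31, 0, 12]] [151 143 132]
266 [[30, -6, 15], [29, 0, 14]] [136 130 119]
272 [[17, -7, -12], [12, 0, -26]] [80 75 67]
278 [[-5, -9, -59], [1, 0, -44]] [94 65 43]
284 [[-1, -8, -40], [-1, 0, -40]] [96 68 46]
290 [[-3, -8, -37], [-2, 0, -35]] [96 66 42]
296 [[-6, -8, -35], [-5, 0, -34]] [99 66 38]
302 [[-3, -7, -22], [-9, 0, -33]] [98 66 42]
308 [[-5, -7, -19], [-11, 0, -31]] [96 64 40]
314 [[-7, -7, -17], [-16, 0, -34]] [82 54 38]
320 [[-10, -7, -17], [-29, 0, -50]] [95 87 79]
326 [[30, -4, 60], [31, 0, 60]] [68 63 59]
332 [[30, -4, 62], [30, 0, 62]] [73 70 66]
338 [[29, -4, 64], [29, 0, 63]] [82 79 72]
344 [[28, -4, 64], [28, 0, 64]] [101  98  94]
350 [[26, -4, 64], [27, 0, 65]] [100  96  90]
356 [[24, -4, 63], [24, 0, 63]] [88 85 81]
362 [[-51, -9, -41], [-51, 0, -41]] [99 97 91]
368 [[-52, -9, -35], [-53, 0, -37]] [73 69 63]
374 [[-47, -8, -24], [-49, 0, -27]] [62 60 56]
380 [[-44, -8, -15], [-46, 0, -18]] [65 62 58]
386 [[-41, -7, -7], [-43, 0, -9]] [59 55 50]
392 [[22, -3, 74], [21, 0, 73]] [79 62 26]
398 [[21, -3, 75], [22, 0, 75]] [76 63 37]
404 [[24, -3, 80], [25, 0, 81]] [31 31 33]
```

View pics/w11.png

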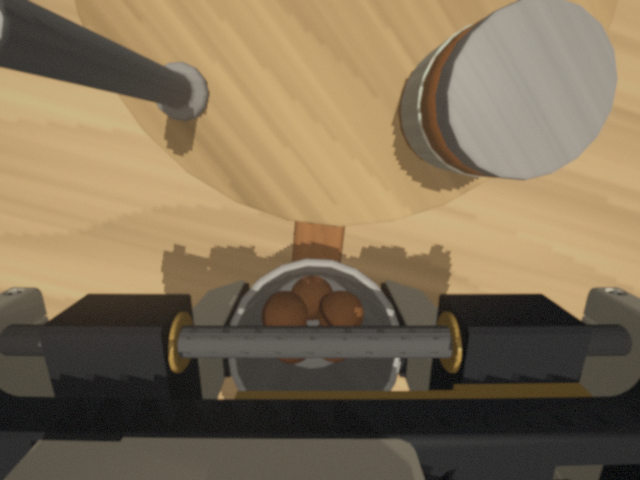

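The wrist depth puts the tilt at about 20°, with the cup sliding back roughly 7 mm. The long pad contact makes it slide as much as it pivots. I'll set it down and regrip with only the fingertips near the rim, so it pivots cleanly.

>>> step_arm(series=[[[0.05,-0.003,-0.001,0.002,0],[0.05,-0.01,-0.003,0.002,0],[0.05,-0.02,-0.005,0.002,0],[0.05,-0.03,-0.008,0,0],[0.05,-0.034,-0.009,-0.004,0],[0.05,-0.034,-0.009,-0.008,0],[0.05,-0.034,-0.009,-0.01,0],[0.05,-0.034,-0.009,-0.01,0],[0.066,-0.034,-0.009,-0.01,0],[0.068,-0.034,-0.009,-0.01,0],[0.07,-0.034,-0.009,-0.01,0],[0.074,-0.034,-0.009,-0.01,0],[0.08,-0.034,-0.009,-0.01,0],[0.0918,-0.034,-0.009,-0.01,0],[0.0918,-0.034,-0.009,-0.01,0],[0.0918,-0.034,-0.009,-0.01,0]]])

```text
clock: 16.53
position: [0.3852, 0.0839, 0.0663]
ee_rot: [3.114, 0.411, 0.005]
force: [-0.4, 0.5, -0.2]
width: 0.987
```

```bash
python3 look.py w12 230 410 8
```

```text
16.5833 [0.3852 0.0839 0.0662] [0.9 0.4 0.1] [-0.23  0.35 -0.15  2.3   0.11  0.49 -1.78] 15.026876369782713
230 [[23, -9, -67], [23, 0, -66]] [181 150 106]
238 [[18, -9, -67], [18, 0, -66]] [182 152 109]
246 [[13, -9, -66], [13, 0, -67]] [178 149 106]
254 [[8, -9, -67], [8, 0, -67]] [186 155 109]
262 [[2, -9, -67], [2, 0, -67]] [124  98  69]
270 [[-3, -9, -66], [-2, 0, -64]] [81 73 61]
278 [[-2, -9, -51], [-2, 0, -51]] [75 67 59]
286 [[-1, -8, -38], [-1, 0, -37]] [75 67 56]
294 [[0, -8, -25], [0, 0, -26]] [69 64 57]
302 [[0, -7, -17], [0, 0, -16]] [70 65 59]
310 [[0, -7, -7], [0, 0, -7]] [70 64 59]
318 [[1, -6, 1], [0, 0, 1]] [67 63 56]
326 [[30, -4, 60], [31, 0, 60]] [51 49 43]
334 [[30, -4, 62], [30, 0, 62]] [74 73 66]
342 [[29, -4, 64], [28, 0, 64]] [88 86 81]
350 [[27, -4, 64], [26, 0, 64]] [87 84 79]
358 [[-58, -9, -54], [-58, 0, -54]] [67 64 58]
366 [[-59, -9, -47], [-59, 0, -48]] [66 62 56]
374 [[-58, -9, -38], [-61, 0, -42]] [66 60 58]
382 [[-59, -9, -32], [-59, 0, -33]] [63 60 51]
390 [[-59, -8, -26], [-60, 0, -26]] [64 61 48]
398 [[22, -3, 75], [22, 0, 76]] [64 53 27]
406 [[25, -3, 81], [25, 0, 81]] [21 20 21]
```

View pics/w12.png

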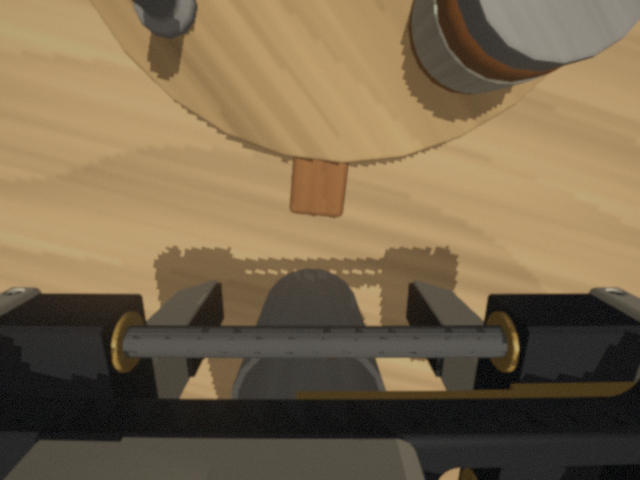

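>>> step_arm(series=[[[0.0918,-0.004,-0.001,0.006,0],[0.0918,-0.012,-0.0032,0.012,0],[0.0918,-0.02,-0.0054,0.016,0],[0.0918,-0.027,-0.0073,0.016,0],[0.0918,-0.031,-0.0083,0.016,0],[0.0918,-0.031,-0.0083,0.016,0],[0.0918,-0.031,-0.0083,0.016,0]]], squeeze=30)

```text
clock: 17.17
position: [0.354, 0.0755, 0.0823]
ee_rot: [3.114, 0.411, 0.005]
force: [0.8, 0.9, 0.5]
width: 0.997
```

```bash
python3 look.py w13 230 410 8
```

```text
17.2167 [0.3544 0.0756 0.0823] [0.4 0.1 0.7] [-0.22  0.28 -0.16  2.35  0.1   0.51 -1.77] 15.023923430086922
230 [[32, -7, -31], [32, 0, -31]] [85 76 65]
238 [[33, -7, -12], [33, 0, -13]] [83 77 68]
246 [[34, -6, 2], [33, 0, 1]] [105  98  89]
254 [[15, -8, -44], [12, 0, -55]] [134  98  69]
262 [[12, -8, -41], [6, 0, -57]] [76 58 42]
270 [[7, -8, -40], [-1, 0, -61]] [64 46 29]
278 [[2, -8, -42], [-6, 0, -60]] [76 51 32]
286 [[76, 0, 139], [-10, 0, -57]] [75 50 31]
294 [[-16, -9, -59], [-25, 0, -79]] [85 81 72]
302 [[-27, -10, -70], [-27, 0, -71]] [66 64 57]
310 [[-27, -9, -59], [-28, 0, -61]] [65 60 56]
318 [[-27, -9, -50], [-27, 0, -50]] [67 62 56]
326 [[31, -4, 60], [31, 0, 61]] [45 44 40]
334 [[30, -4, 63], [30, 0, 62]] [75 72 68]
342 [[28, -4, 64], [28, 0, 63]] [85 81 77]
350 [[27, -4, 65], [26, 0, 64]] [88 86 80]
358 [[-28, -7, -11], [-28, 0, -11]] [65 63 57]
366 [[-29, -7, -6], [-29, 0, -6]] [62 59 54]
374 [[-29, -7, 1], [-28, 0, 1]] [64 59 56]
382 [[-98, -11, -82], [-98, 0, -83]] [101  82  61]
390 [[-105, -11, -82], [-106, 0, -83]] [96 74 50]
398 [[21, -3, 75], [22, 0, 75]] [66 53 31]
406 [[25, -3, 81], [24, 0, 80]] [27 24 22]
```

>>> step_arm(series=[[[0.05,0,0,0,0],[0.05,0,0,0,0],[0.05,0,0,0,0],[0.05,0,0,0,0],[0.05,0,0,0,0],[0.05,0,0,0,0],[0.05,0,0,0.004,0],[0.05,0.005,0.0013,0.0097,0],[0.05,0.015,0.004,0.0097,0],[0.05,0.026,0.007,0.0097,0],[0.05,0.0347,0.0093,0.0097,0],[0.05,0.039,0.0105,0.0115,0],[0.05,0.0435,0.0117,0.0135,0],[0.05,0.048,0.013,0.0145,0],[0.05,0.0526,0.0141,0.0151,0],[0.05,0.057,0.0153,0.0155,0],[0.05,0.0618,0.0166,0.0157,0],[0.05,0.0665,0.0178,0.0157,0],[0.05,0.071,0.019,0.0157,0],[0.05,0.071,0.019,0.0157,0]]])

```text
clock: 18.88
position: [0.4266, 0.095, 0.0981]
ee_rot: [3.114, 0.411, 0.007]
force: [-2.5, 1.8, 2.1]
width: 0.696
```

```bash
python3 look.py w14 200 410 6
```

```text
18.9333 [0.4262 0.0949 0.0981] [-3.   1.5  1.6] [-0.22  0.34 -0.15  2.18  0.09  0.62 -1.74] 15.023534010585767
200 [[40, -9, -75], [40, 0, -73]] [199 167 117]
206 [[36, -9, -74], [36, 0, -75]] [196 162 112]
212 [[32, -9, -74], [32, 0, -74]] [191 159 110]
218 [[28, -9, -74], [28, 0, -74]] [183 152 104]
224 [[24, -9, -75], [25, 0, -75]] [179 147 101]
230 [[19, -10, -83], [19, 0, -83]] [160 114  70]
236 [[15, -10, -82], [14, 0, -84]] [131  89  53]
242 [[11, -10, -82], [11, 0, -82]] [103  73  42]
248 [[29, -7, -11], [28, 0, -12]] [168 160 149]
254 [[26, -7, -12], [25, 0, -14]] [98 90 79]
260 [[18, -7, -25], [16, 0, -31]] [98 89 81]
266 [[8, -8, -44], [5, 0, -51]] [76 72 60]
272 [[-5, -9, -67], [-8, 0, -75]] [95 77 63]
278 [[-8, -9, -66], [-6, 0, -62]] [88 61 39]
284 [[-9, -9, -60], [-8, 0, -57]] [96 65 39]
290 [[-6, -8, -43], [-11, 0, -54]] [98 65 39]
296 [[-8, -8, -40], [-14, 0, -53]] [100  67  41]
302 [[-11, -8, -38], [-18, 0, -53]] [95 65 41]
308 [[-14, -8, -36], [-22, 0, -54]] [81 56 36]
314 [[-17, -8, -36], [-34, 0, -69]] [100  96  88]
320 [[-23, -8, -40], [-31, 0, -55]] [69 54 41]
326 [[30, -4, 59], [30, 0, 59]] [55 46 38]
332 [[30, -4, 62], [30, 0, 62]] [64 63 57]
338 [[30, -4, 64], [29, 0, 63]] [89 86 81]
344 [[28, -4, 64], [28, 0, 64]] [99 96 91]
350 [[26, -4, 64], [26, 0, 64]] [97 94 89]
356 [[25, -4, 65], [24, 0, 64]] [87 85 78]
362 [[-51, -9, -40], [-53, 0, -43]] [61 58 52]
368 [[-43, -8, -24], [76, 0, 139]] [62 55 54]
374 [[-38, -7, -12], [-40, 0, -14]] [64 61 57]
380 [[-33, -7, 0], [-35, 0, -3]] [58 54 51]
386 [[-28, -6, 9], [-30, 0, 7]] [62 54 52]
392 [[22, -3, 73], [21, 0, 73]] [84 65 38]
398 [[21, -3, 75], [21, 0, 74]] [72 56 29]
404 [[25, -3, 81], [25, 0, 81]] [31 28 27]
```

View pics/w14.png

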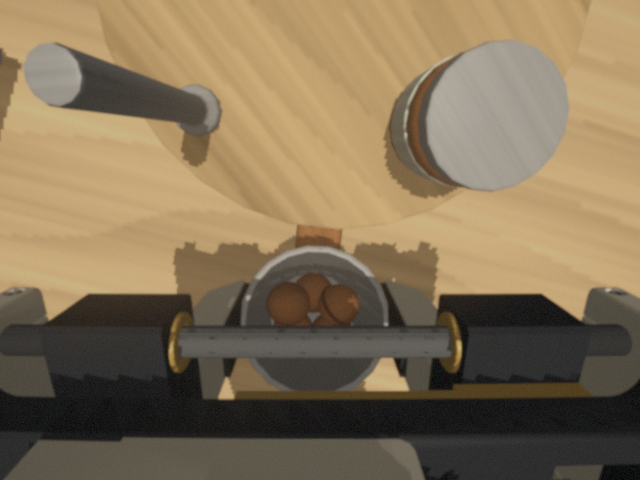

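>>> step_arm(series=[[[0.05,0.004,0.0011,-0.0005,0],[0.05,0.0085,0.0023,-0.0015,0],[0.05,0.013,0.0035,-0.003,0],[0.05,0.0165,0.0044,-0.0045,0],[0.05,0.02,0.0054,-0.006,0],[0.05,0.024,0.0064,-0.0075,0],[0.05,0.028,0.0075,-0.009,0],[0.05,0.0314,0.0084,-0.0107,0],[0.05,0.0336,0.009,-0.0127,0],[0.05,0.0357,0.0096,-0.0147,0],[0.05,0.0357,0.0096,-0.0147,0]]])

```text
clock: 19.85
position: [0.4643, 0.1051, 0.0837]
ee_rot: [-3.114, -0.41, -0.013]
force: [0.4, -0.3, 7.0]
width: 0.693
```

```bash
python3 look.py w15 200 410 6
```

```text
19.9 [0.4642 0.1051 0.0838] [0.7 0.6 7.2] [-0.23  0.42 -0.14  2.1   0.1   0.62 -1.75] 15.015686790459842
200 [[42, -9, -60], [42, 0, -60]] [191 159 110]
206 [[38, -9, -62], [38, 0, -61]] [191 159 112]
212 [[35, -9, -61], [35, 0, -61]] [199 166 116]
218 [[32, -9, -60], [32, 0, -60]] [200 167 117]
224 [[28, -9, -61], [28, 0, -60]] [202 169 117]
230 [[24, -9, -60], [25, 0, -60]] [204 172 121]
236 [[21, -9, -61], [21, 0, -61]] [199 168 118]
242 [[17, -9, -60], [17, 0, -60]] [197 165 115]
248 [[13, -9, -61], [13, 0, -61]] [195 164 113]
254 [[9, -9, -62], [10, 0, -60]] [126 103  71]
260 [[19, -7, -23], [19, 0, -23]] [147 139 126]
266 [[16, -7, -22], [16, 0, -23]] [137 129 119]
272 [[12, -7, -25], [11, 0, -26]] [96 91 79]
278 [[8, -8, -28], [7, 0, -29]] [94 85 77]
284 [[3, -8, -30], [2, 0, -33]] [126 122 112]
290 [[-1, -8, -33], [-3, 0, -36]] [88 82 75]
296 [[-7, -8, -38], [-7, 0, -38]] [89 83 75]
302 [[-13, -8, -41], [-12, 0, -41]] [89 85 79]
308 [[-18, -9, -44], [-18, 0, -45]] [88 83 75]
314 [[-23, -9, -47], [-24, 0, -48]] [88 83 76]
320 [[-30, -9, -52], [-30, 0, -53]] [86 83 75]
326 [[30, -4, 59], [30, 0, 59]] [58 55 52]
332 [[30, -4, 62], [30, 0, 62]] [74 71 66]
338 [[29, -4, 63], [29, 0, 63]] [92 88 84]
344 [[28, -4, 64], [27, 0, 63]] [101  97  91]
350 [[26, -4, 64], [27, 0, 65]] [100  97  93]
356 [[24, -4, 63], [25, 0, 64]] [91 88 82]
362 [[-39, -8, -24], [-49, 0, -37]] [81 53 34]
368 [[-49, -8, -32], [-54, 0, -38]] [66 46 34]
374 [[-49, -8, -26], [-54, 0, -32]] [73 63 53]
380 [[-51, -8, -24], [-54, 0, -27]] [70 47 31]
386 [[-52, -8, -20], [-56, 0, -25]] [75 47 30]
392 [[21, -3, 73], [21, 0, 72]] [84 64 33]
398 [[21, -3, 75], [21, 0, 74]] [74 57 30]
404 [[25, -3, 81], [25, 0, 81]] [25 28 28]
```

View pics/w15.png

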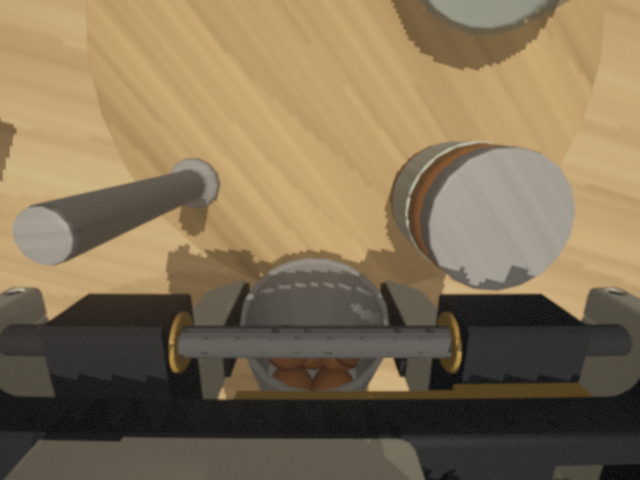

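>>> step_arm(series=[[[0.05,0,0,0.006,0],[0.05,0,0,0.02,0],[0.05,0,0,0.04,0],[0.05,0,0,0.06,0],[0.05,0,0,0.08,0],[0.05,0.003,0,0.095,-2],[0.05,0.012,-0.002,0.105,-6],[0.05,0.027,-0.004,0.107,-11],[0.05,0.046,-0.007,0.107,-17],[0.05,0.067,-0.011,0.107,-23],[0.05,0.09,-0.015,0.107,-29],[0.05,0.113,-0.019,0.107,-35],[0.05,0.134,-0.023,0.107,-41],[0.05,0.153,-0.026,0.107,-46],[0.05,0.167,-0.029,0.107,-50],[0.05,0.176,-0.0305,0.107,-51.9],[0.05,0.1786,-0.0307,0.107,-51.9],[0.05,0.1786,-0.0307,0.107,-51.9]]])

```text
clock: 21.4
position: [0.6429, 0.0743, 0.1904]
ee_rot: [2.978, -0.99, 0.011]
force: [-1.4, 0.5, -0.9]
width: 0.694
```

```bash
python3 look.py w16 200 330 10; python3 - <<'E'
from h import *
p,im,d=grab("scene"); cv2.imwrite("pics/s16.png",cv2.resize(im[110:330,240:440,::-1],None,fx=3.5,fy=2.7,interpolation=cv2.INTER_CUBIC))
E
```

```text
21.45 [0.6423 0.0746 0.1905] [-0.5  0.5 -1.8] [-0.26  0.51  0.08  1.59 -0.04  1.03 -2.38] -36.76043838726479
200 [[25, -12, -162], [25, 1, -161]] [159 153 133]
210 [[16, -12, -162], [16, 1, -162]] [155 149 129]
220 [[7, -12, -161], [7, 1, -161]] [156 151 130]
230 [[-2, -12, -161], [-2, 1, -163]] [157 151 130]
240 [[-11, -12, -162], [-11, 1, -162]] [153 149 129]
250 [[-20, -13, -162], [-20, 1, -161]] [152 148 128]
260 [[19, -7, -23], [19, 1, -22]] [131 127 117]
270 [[13, -7, -24], [13, 1, -25]] [82 80 73]
280 [[6, -7, -30], [5, 1, -31]] [81 79 72]
290 [[-2, -7, -35], [-2, 1, -35]] [75 71 65]
300 [[-11, -8, -41], [-12, 1, -42]] [76 74 67]
310 [[-20, -8, -46], [-21, 1, -48]] [79 74 69]
320 [[-19, -7, -33], [-31, 1, -55]] [76 73 66]
```

View pics/w16.png

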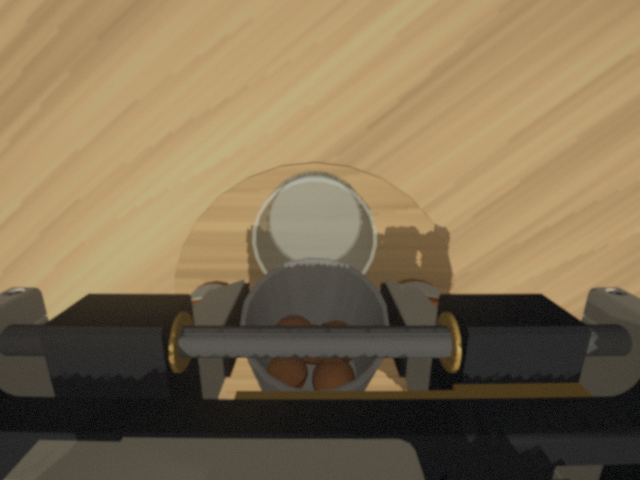

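View pics/s16.png

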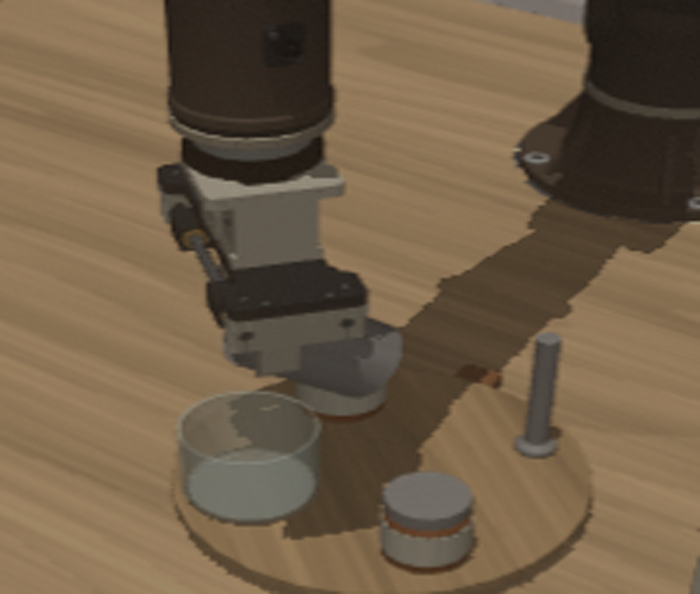

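>>> step_arm(series=[[[0.05,0,0,-0.01,0],[0.05,0,0,-0.025,0],[0.05,0,0,-0.033,0],[0.05,0,0,-0.037,0],[0.05,0,0,-0.041,0],[0.05,0,0,-0.045,0],[0.05,0,0,-0.048,0],[0.05,0,0,-0.051,0],[0.05,0,0,-0.051,0]]])

```text
clock: 22.25
position: [0.643, 0.0751, 0.1409]
ee_rot: [2.98, -0.99, 0.014]
force: [-1.0, 1.1, 6.1]
width: 0.694
```

```bash
python3 look.py w17 200 330 8; python3 - <<'E'
from h import *
p,im,d=grab("scene"); cv2.imwrite("pics/s17.png",cv2.resize(im[110:330,240:440,::-1],None,fx=3.5,fy=2.7,interpolation=cv2.INTER_CUBIC))
E
```

```text
22.3 [0.6428 0.0753 0.1409] [-0.5  0.9  5.5] [-0.25  0.56  0.08  1.64 -0.04  0.93 -2.37] -36.73884272929511
200 [[33, -10, -112], [33, 1, -113]] [158 152 131]
208 [[27, -10, -112], [27, 1, -112]] [157 153 131]
216 [[21, -10, -114], [21, 1, -113]] [156 151 130]
224 [[16, -10, -112], [15, 1, -113]] [155 150 131]
232 [[9, -10, -114], [10, 1, -112]] [153 148 128]
240 [[3, -10, -113], [3, 1, -113]] [156 152 131]
248 [[-3, -10, -114], [-3, 1, -112]] [153 149 130]
256 [[-9, -10, -113], [-9, 1, -113]] [152 147 128]
264 [[-16, -11, -113], [-16, 1, -113]] [148 144 127]
272 [[12, -7, -25], [12, 1, -25]] [87 83 75]
280 [[7, -7, -26], [7, 1, -27]] [85 82 74]
288 [[2, -7, -27], [1, 1, -30]] [86 81 76]
296 [[-3, -7, -30], [-4, 1, -31]] [81 77 72]
304 [[-10, -7, -33], [-10, 1, -34]] [81 79 71]
312 [[-16, -7, -35], [-16, 1, -35]] [81 77 71]
320 [[-22, -8, -38], [-23, 1, -39]] [80 78 71]
328 [[30, -3, 60], [31, 1, 61]] [48 46 43]
```

View pics/s17.png

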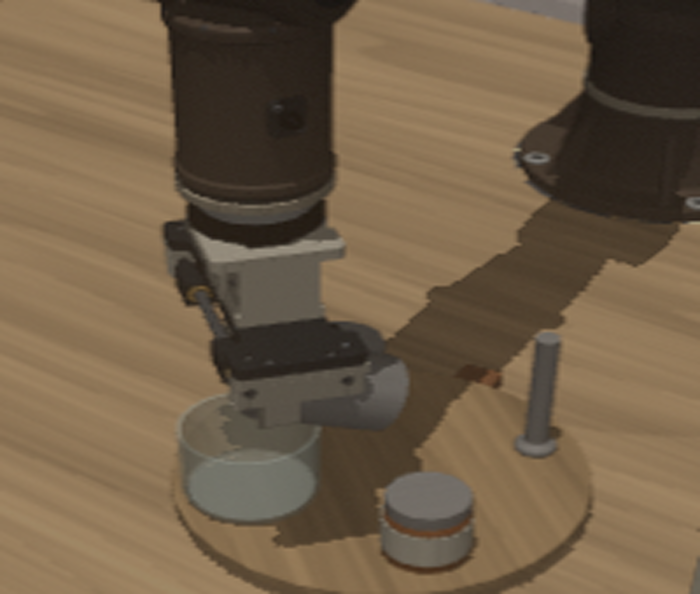

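>>> step_arm(series=[[[0.05,0,0,-0.003,0],[0.05,0,0,-0.006,0],[0.05,0,0,-0.009,0],[0.05,0,0,-0.012,0],[0.05,0,0,-0.014,0],[0.05,0,0,-0.016,0],[0.05,0,0,-0.018,0],[0.05,0,0,-0.02,0],[0.05,0,0,-0.022,0],[0.05,0,0,-0.0225,0],[0.05,0,0,-0.0225,0]]])

```text
clock: 23.27
position: [0.6474, 0.0737, 0.122]
ee_rot: [-2.98, 0.992, -0.029]
force: [5.7, -4.7, 12.6]
width: 0.694
```

```bash
python3 look.py w18 200 330 8; python3 - <<'E'
from h import *
p,im,d=grab("scene"); cv2.imwrite("pics/s18.png",cv2.resize(im[110:330,240:440,::-1],None,fx=3.5,fy=2.7,interpolation=cv2.INTER_CUBIC))
E
```

```text
23.3167 [0.6474 0.0737 0.122 ] [ 6.7 -4.7 12.7] [-0.25  0.58  0.08  1.66 -0.04  0.89 -2.37] -36.819934942227064
200 [[47, -7, -33], [48, 1, -29]] [161 160 147]
208 [[31, -9, -93], [31, 1, -93]] [155 151 129]
216 [[25, -9, -94], [25, 1, -95]] [156 150 129]
224 [[20, -9, -95], [20, 1, -94]] [154 150 130]
232 [[15, -9, -93], [15, 1, -92]] [151 146 126]
240 [[9, -9, -94], [9, 1, -94]] [151 147 127]
248 [[3, -9, -93], [3, 1, -93]] [154 150 130]
256 [[-3, -10, -94], [-3, 1, -93]] [154 150 129]
264 [[-9, -10, -94], [-9, 1, -93]] [149 145 126]
272 [[-15, -10, -94], [-14, 1, -93]] [149 146 126]
280 [[-21, -10, -94], [-20, 1, -93]] [144 141 121]
288 [[3, -7, -25], [3, 1, -26]] [89 84 77]
296 [[0, -7, -24], [-1, 1, -25]] [89 83 79]
304 [[-5, -7, -23], [-6, 1, -25]] [86 83 74]
312 [[-10, -7, -24], [-10, 1, -25]] [84 82 76]
320 [[-14, -7, -24], [-15, 1, -25]] [84 82 74]
328 [[31, -3, 61], [31, 1, 61]] [54 52 51]
```

View pics/s18.png

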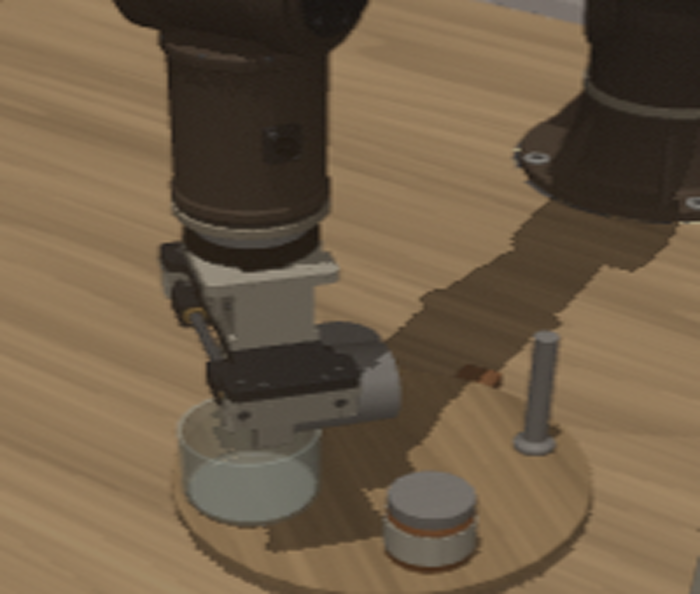

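View pics/w18.png

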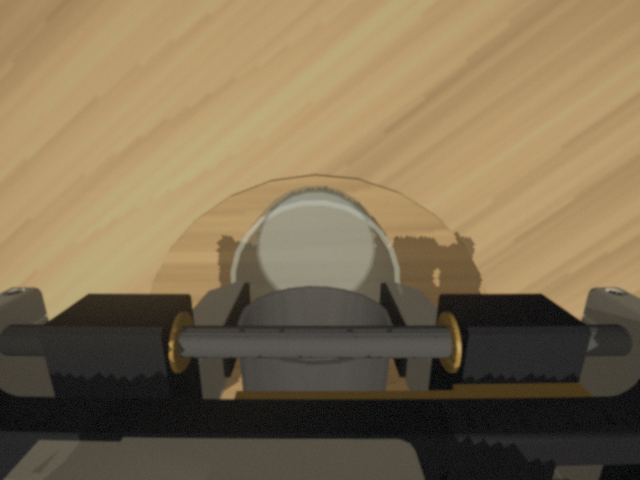

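>>> step_arm(series=[[[0.05,-0.001,0.001,-0.001,0],[0.05,-0.002,0.0015,-0.002,0],[0.05,-0.002,0.0015,-0.003,0],[0.05,-0.002,0.0015,-0.004,0],[0.05,-0.002,0.0015,-0.005,0],[0.05,-0.002,0.0015,-0.006,0],[0.05,-0.002,0.0015,-0.0065,0],[0.05,-0.002,0.0015,-0.0065,0]]], squeeze=14)

```text
clock: 24.03
position: [0.648, 0.0741, 0.1173]
ee_rot: [-2.978, 0.993, -0.038]
force: [5.2, -3.9, 8.3]
width: 0.697
```

```bash
python3 look.py w19 200 330 8; python3 - <<'E'
from h import *
p,im,d=grab("scene"); cv2.imwrite("pics/s19.png",cv2.resize(im[110:330,240:440,::-1],None,fx=3.5,fy=2.7,interpolation=cv2.INTER_CUBIC))
E
```

```text
24.0833 [0.648  0.0741 0.1174] [ 4.2 -4.2  7.5] [-0.25  0.59  0.08  1.67 -0.04  0.87 -2.38] -36.87956072232448
200 [[46, -7, -36], [47, 1, -31]] [146 145 130]
208 [[45, -6, -23], [44, 1, -25]] [162 160 140]
216 [[26, -9, -90], [26, 1, -91]] [155 149 129]
224 [[21, -9, -89], [21, 1, -89]] [155 149 130]
232 [[16, -9, -88], [16, 1, -89]] [151 147 127]
240 [[10, -9, -90], [10, 1, -88]] [152 147 127]
248 [[5, -9, -88], [5, 1, -89]] [149 145 126]
256 [[-1, -9, -88], [-1, 1, -88]] [153 148 127]
264 [[-7, -9, -89], [-7, 1, -89]] [151 147 127]
272 [[-13, -9, -88], [-13, 1, -89]] [148 145 125]
280 [[-19, -10, -89], [-19, 1, -90]] [146 143 123]
288 [[-24, -10, -87], [-25, 1, -88]] [148 144 124]
296 [[0, -7, -23], [-1, 1, -24]] [89 85 78]
304 [[-5, -7, -24], [-4, 1, -23]] [88 81 74]
312 [[-8, -7, -22], [-9, 1, -24]] [87 82 74]
320 [[-13, -7, -22], [-14, 1, -24]] [86 82 73]
328 [[30, -3, 60], [31, 1, 61]] [54 53 49]
```

View pics/s19.png

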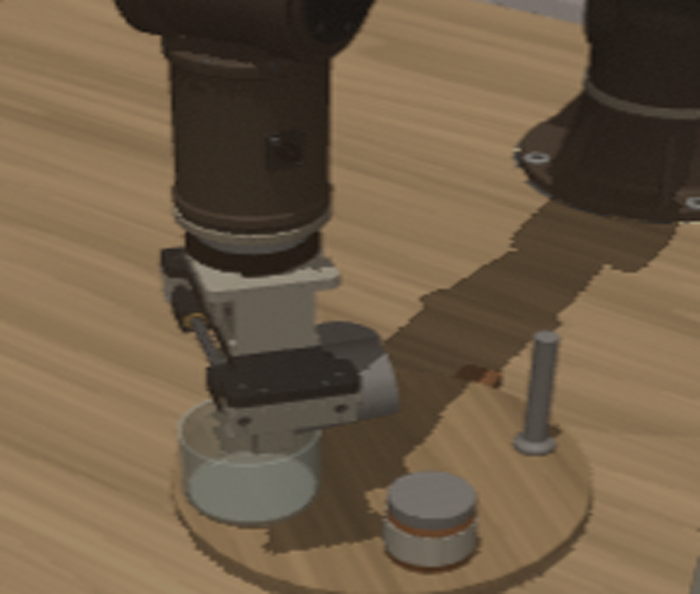

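View pics/w19.png

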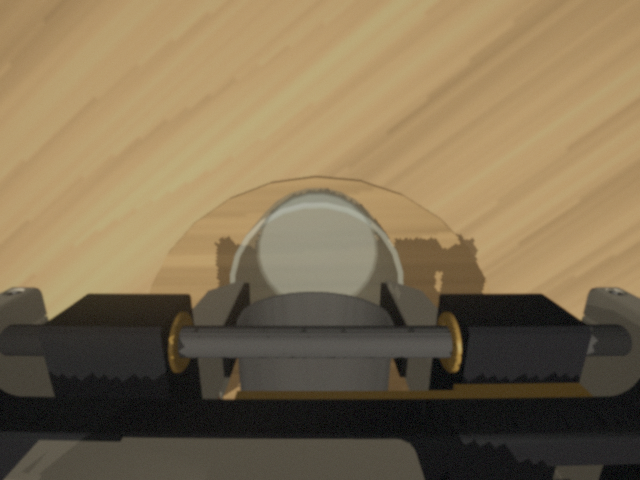

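```bash
python3 - <<'E'
from h import *
s=observe(); Rm=R.from_rotvec(s["ee_rot"]).as_matrix(); print(Rm.round(3))
p,im,d=grab("wrist"); X=cloud(p,d)
u=np.array([np.cos(np.radians(-36.9)),np.sin(np.radians(-36.9))]); ax=np.array([.5812,.1206])
for v in range(290,327,5): q=X[v,308:323].mean(0); print(v,(q[:2]-ax)@u,q[2])
# inside the cup deeper?
for v in range(356,400,6): q=X[v,315]; print(v,(q[:2]-ax)@u,q[2], im[v,315])
E
```

```text
[[ 0.8   -0.6    0.024]
 [-0.6   -0.8   -0.005]
 [ 0.022 -0.01  -1.   ]]
290 0.05724124033296306 0.028817799984085242
295 0.08157716453133108 0.09267812005175977
300 0.07906580171724503 0.09321078595563201
305 0.07648416532068648 0.09360672686434762
310 0.07360701468808366 0.09342175904847791
315 0.07107580572627523 0.09397749156273279
320 0.06851180308050697 0.0944809664130198
325 0.11010344826814447 0.17634427292157262
356 0.10513628692722353 0.18262075737489752 [80 75 71]
362 0.08527379806975954 0.15575047819872093 [82 78 72]
368 0.08340827990559188 0.156375476758566 [84 80 74]
374 0.08027540638533473 0.15524259981445387 [83 80 72]
380 0.07870427237047731 0.15631094557226585 [84 79 75]
386 0.07574445870229742 0.15554378889559273 [83 78 71]
392 0.10087893680740655 0.19030949119939342 [74 60 38]
398 0.1000104616722791 0.19122033323840762 [71 56 36]
```

>>> step_arm(series=[[[0.05,0.002,-0.0015,-0.0005,0],[0.05,0.004,-0.003,-0.001,0],[0.05,0.006,-0.0045,-0.0015,0],[0.05,0.008,-0.006,-0.002,0],[0.05,0.01,-0.0075,-0.002,0],[0.05,0.012,-0.009,-0.002,0],[0.05,0.012,-0.009,-0.002,0],[0.05,0.012,-0.009,-0.002,0]]])

```text
clock: 24.85
position: [0.6601, 0.0646, 0.115]
ee_rot: [-2.978, 0.993, -0.038]
force: [0.3, -0.3, -1.5]
width: 0.697
```

```bash
cat > lk2.py <<'E'
import sys
from h import *
s=observe(); t=s["position"]; Rm=R.from_rotvec(s["ee_rot"]).as_matrix(); print(s["clock"],t,s["force"].round(1),Rm.round(3)[2])
p,im,d=grab("wrist",sys.argv[1]+"w"); X=cloud(p,d)
u=np.array([np.cos(np.radians(-36.9)),np.sin(np.radians(-36.9))]); ax=np.array([.5812,.1206]); print("radial",(t[:2]-ax)@u)
for v in list(range(280,327,5))+list(range(356,400,6)): q=X[v,308:323].mean(0); print(v,((q[:2]-ax)@u).round(4),q[2].round(4), im[v,315])
p,im,d=grab("scene"); cv2.imwrite(f"pics/{sys.argv[1]}s.png",cv2.resize(im[110:330,240:440,::-1],None,fx=3.5,fy=2.7,interpolation=cv2.INTER_CUBIC))
E
python3 lk2.py a20
```

```text
24.85 [0.66006303 0.06462382 0.11503136] [ 0.3 -0.3 -1.5] [ 0.022 -0.009 -1.   ]
radial 0.0966747903319276
280 0.1117 0.1074 [100  87  69]
285 0.1137 0.1182 [76 53 36]
290 0.1079 0.1098 [80 56 39]
295 0.1056 0.1102 [74 54 37]
300 0.1019 0.1073 [77 54 37]
305 0.1019 0.1127 [72 53 34]
310 0.0902 0.0937 [76 61 53]
315 0.0866 0.0919 [76 70 57]
320 0.0838 0.0921 [83 78 70]
325 0.1255 0.1741 [71 68 61]
356 0.1196 0.179 [79 78 73]
362 0.1001 0.1526 [85 84 77]
368 0.098 0.153 [88 85 78]
374 0.0956 0.1529 [84 80 76]
380 0.0935 0.1532 [82 79 71]
386 0.0915 0.1538 [85 81 74]
392 0.1165 0.1883 [73 57 33]
398 0.1163 0.19 [62 48 24]
```

View pics/a20s.png

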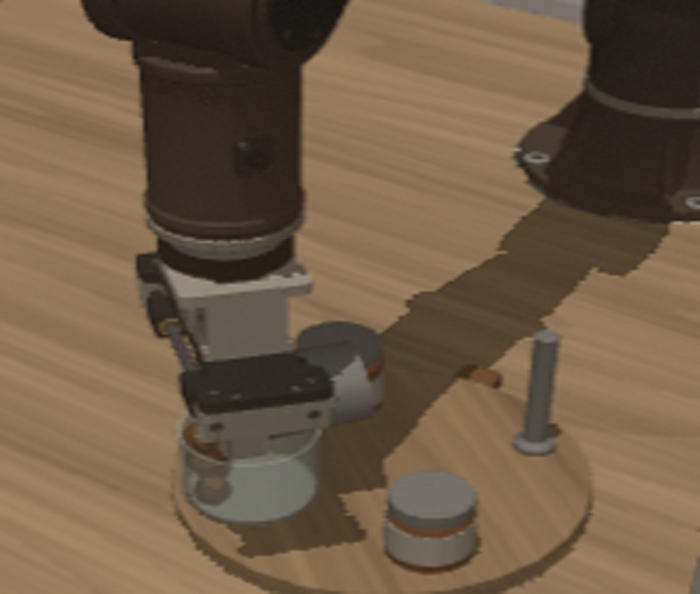

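View pics/a20w.png

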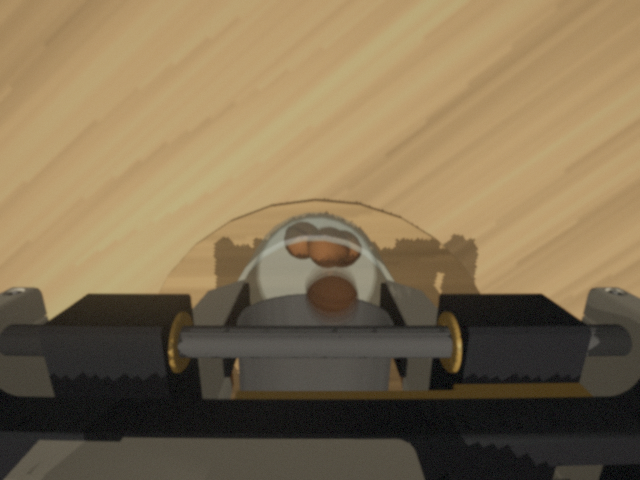

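Two walnuts are already in the jar at about (320, 245), and one is rolling over the lip at (330, 293). I'll give it a moment.

>>> step_arm(series=[[[0.05,0,0,0,0],[0.05,0,0,0,0],[0.05,0,0,0,0],[0.05,0,0,0,0],[0.05,0,0,0,0],[0.05,0,0,0,0]]])

```text
clock: 25.45
position: [0.6598, 0.065, 0.1152]
ee_rot: [-2.978, 0.993, -0.038]
force: [-0.6, -0.4, -0.9]
width: 0.694
```

```bash
python3 lk2.py a21
```

```text
25.45 [0.65983671 0.0649511  0.11516598] [-0.6 -0.4 -0.9] [ 0.022 -0.01  -1.   ]
radial 0.09629729745475304
280 0.0804 0.0286 [154 148 129]
285 0.0768 0.0287 [152 146 125]
290 0.073 0.0284 [151 146 125]
295 0.0964 0.0901 [89 86 79]
300 0.094 0.0909 [89 87 79]
305 0.0913 0.0911 [90 85 78]
310 0.0889 0.0918 [87 83 77]
315 0.0917 0.1029 [87 83 74]
320 0.0835 0.0923 [87 84 77]
325 0.1251 0.1743 [72 71 64]
356 0.1194 0.1793 [75 76 71]
362 0.0999 0.153 [86 82 77]
368 0.0976 0.153 [81 78 73]
374 0.0957 0.1537 [84 79 73]
380 0.0931 0.1533 [82 81 74]
386 0.0908 0.1535 [82 80 72]
392 0.1162 0.1885 [75 60 32]
398 0.1159 0.1902 [60 48 20]
```

View pics/a21s.png

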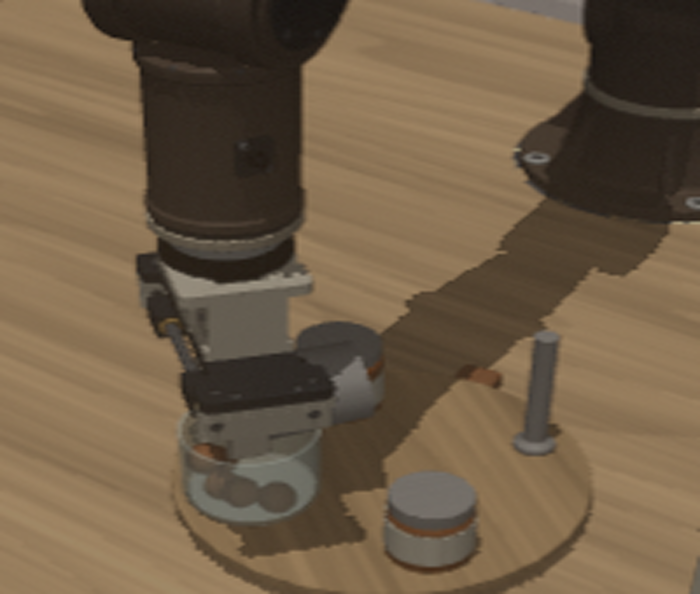

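View pics/a21w.png

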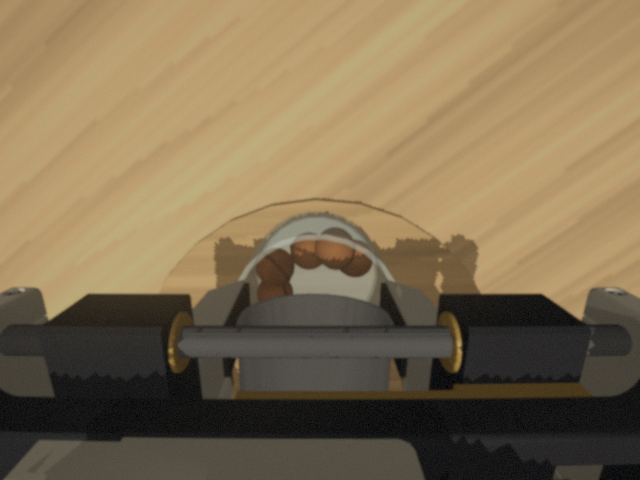

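>>> step_arm(series=[[[0.05,0,0,0.01,0],[0.05,0,0,0.03,0],[0.05,0,0,0.05,0],[0.05,0,0,0.07,0],[0.05,-0.005,-0.005,0.08,0],[0.05,-0.02,-0.02,0.08,0],[0.05,-0.04,-0.041,0.08,0],[0.05,-0.062,-0.064,0.08,0],[0.05,-0.084,-0.087,0.08,0],[0.05,-0.106,-0.11,0.08,0],[0.05,-0.128,-0.133,0.08,0],[0.05,-0.15,-0.155,0.08,0],[0.05,-0.17,-0.175,0.075,0],[0.05,-0.183,-0.189,0.06,0],[0.05,-0.19,-0.195,0.04,0],[0.05,-0.19,-0.195,0.025,0],[0.05,-0.19,-0.195,0.025,0]]], squeeze=14)

```text
clock: 26.97
position: [0.4672, -0.1306, 0.1382]
ee_rot: [-2.978, 0.996, -0.031]
force: [-0.1, 0.5, 0.1]
width: 0.697
```

```bash
python3 look.py w22 200 330 12; python3 - <<'E'
from h import *
p,im,d=grab("top","t22");  cv2.imwrite("pics/t22c.png",cv2.resize(im[140:360,180:450,::-1],None,fx=2.9,fy=2.7,interpolation=cv2.INTER_CUBIC))
p,im,d=grab("scene"); cv2.imwrite("pics/s22.png",cv2.resize(im[110:330,200:440,::-1],None,fx=3.2,fy=2.7,interpolation=cv2.INTER_CUBIC))
E
```

```text
27.0167 [ 0.4684 -0.1302  0.1395] [ 0.6  0.4 -0.8] [ 0.07  0.33  0.12  2.06 -0.05  0.74 -2.  ] -36.929579006818265
200 [[29, -11, -138], [29, 1, -139]] [181 151 109]
212 [[19, -11, -139], [19, 1, -138]] [179 151 106]
224 [[9, -11, -139], [9, 1, -139]] [186 157 110]
236 [[-1, -11, -138], [-1, 1, -138]] [189 160 114]
248 [[-11, -12, -140], [-11, 1, -139]] [124 102  70]
260 [[-21, -12, -137], [-21, 1, -138]] [113  91  61]
272 [[-32, -12, -138], [-32, 1, -138]] [119  96  66]
284 [[-43, -12, -138], [-43, 1, -138]] [118  94  66]
296 [[0, -7, -23], [-1, 1, -25]] [89 86 77]
308 [[-7, -7, -23], [-7, 1, -24]] [88 84 77]
320 [[-13, -7, -21], [-13, 1, -22]] [88 85 77]
```

View pics/t22c.png

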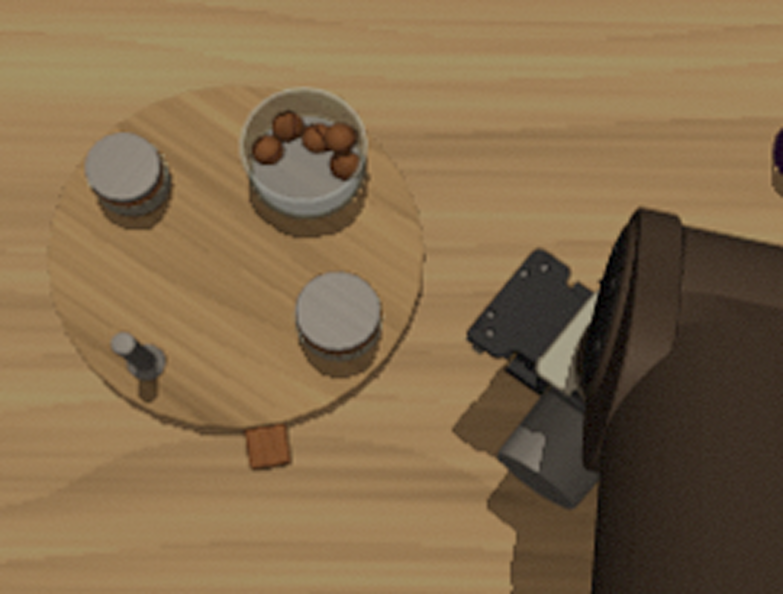

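View pics/s22.png

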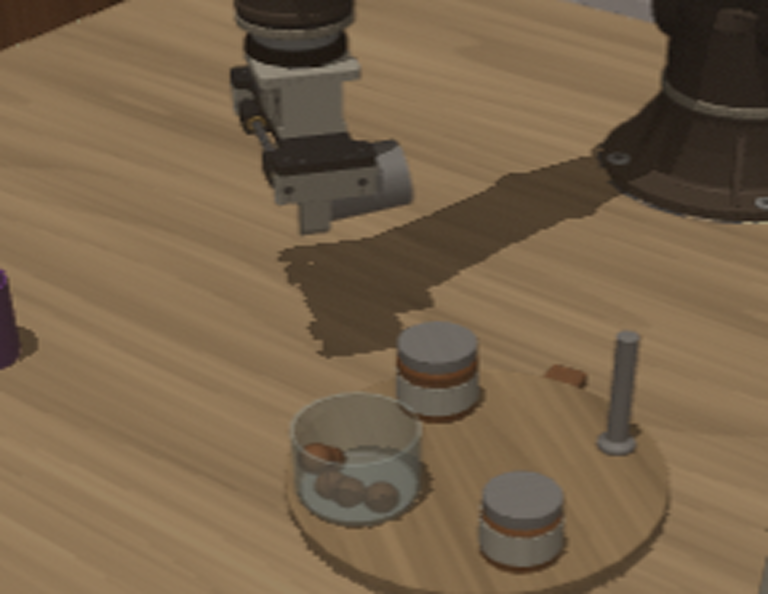

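All five walnuts are in the jar, visible at about (267–345, 120–165) in the top crop. Next I'll lower the cup and loosen the grip so its weight swings it upright.

>>> step_arm(series=[[[0.05,0,0,-0.01,0],[0.05,0,0,-0.025,0],[0.05,0,0,-0.03,0],[0.05,0,0,-0.03,0],[0.05,0,0,-0.03,0],[0.05,0,0,-0.03,0],[0.05,0,0,-0.03,0],[0.05,0,0,-0.03,0]]], squeeze=3)

```text
clock: 27.78
position: [0.4706, -0.13, 0.1114]
ee_rot: [-2.978, 0.992, -0.04]
force: [0.4, -0.0, -0.8]
width: 0.701
```

```bash
python3 look.py w23 200 400 8; python3 - <<'E'
from h import *
p,im,d=grab("scene"); cv2.imwrite("pics/s23.png",cv2.resize(im[110:330,200:440,::-1],None,fx=3.2,fy=2.7,interpolation=cv2.INTER_CUBIC))
E
```

```text
27.8333 [ 0.4706 -0.13    0.1114] [ 0.5 -0.1 -1.3] [ 0.07  0.37  0.11  2.08 -0.06  0.67 -1.99] -36.86614678660704
200 [[42, -8, -63], [42, 1, -59]] [100  93  80]
208 [[40, -7, -48], [40, 1, -46]] [102  92  82]
216 [[38, -7, -35], [39, 1, -33]] [98 92 81]
224 [[37, -6, -23], [37, 1, -22]] [96 88 79]
232 [[36, -6, -13], [36, 1, -12]] [96 90 82]
240 [[34, -6, -5], [35, 1, -3]] [91 85 79]
248 [[33, -5, 3], [34, 1, 5]] [97 92 84]
256 [[31, -5, 8], [31, 1, 7]] [121 117 106]
264 [[-3, -9, -79], [-4, 1, -80]] [91 88 79]
272 [[-10, -9, -81], [-10, 1, -81]] [84 78 73]
280 [[-13, -9, -74], [-14, 1, -78]] [69 68 63]
288 [[-15, -9, -65], [-16, 1, -68]] [74 71 63]
296 [[-16, -8, -57], [-17, 1, -60]] [73 71 64]
304 [[-18, -8, -50], [-19, 1, -52]] [71 68 64]
312 [[-19, -8, -42], [-20, 1, -44]] [72 68 63]
320 [[-21, -8, -37], [-22, 1, -38]] [70 67 60]
328 [[30, -3, 61], [30, 1, 61]] [52 49 45]
336 [[29, -3, 62], [30, 1, 63]] [76 71 68]
344 [[28, -3, 64], [28, 1, 64]] [94 90 85]
352 [[26, -3, 64], [25, 1, 63]] [91 86 80]
360 [[-26, -6, -7], [-27, 1, -8]] [74 69 63]
368 [[-27, -6, -2], [-27, 1, -2]] [82 77 70]
376 [[-114, -12, -110], [-113, 1, -109]] [190 159 113]
384 [[-121, -12, -109], [-121, 1, -109]] [188 158 113]
392 [[21, -3, 73], [21, 1, 73]] [93 74 42]
```

View pics/s23.png

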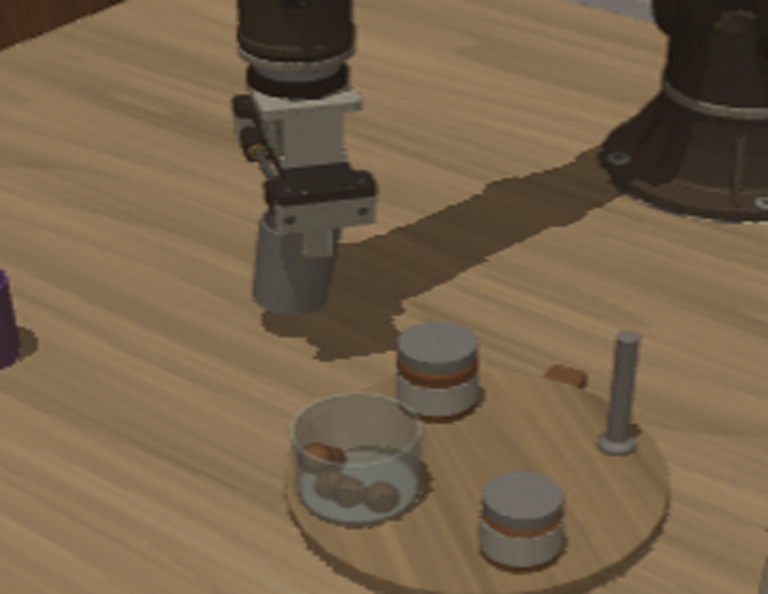

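>>> step_arm(series=[[[0.05,0,0,-0.008,0],[0.05,0,0,-0.016,0],[0.05,0,0,-0.022,0],[0.05,0,0,-0.025,0],[0.05,0,0,-0.028,0],[0.05,0,0,-0.031,0],[0.05,0,0,-0.033,0],[0.05,0,0,-0.033,0],[0.066,0,0,-0.033,0],[0.068,0,0,-0.033,0],[0.072,0,0,-0.033,0],[0.08,0,0,-0.033,0],[0.0918,0,0,-0.033,0],[0.0918,0,0,-0.033,0],[0.0918,0,0,-0.033,0]]])

```text
clock: 29.13
position: [0.4704, -0.13, 0.0783]
ee_rot: [-2.978, 0.992, -0.039]
force: [0.5, 0.0, 0.3]
width: 0.99
```

```bash
python3 look.py w24 200 400 10
```

```text
29.1833 [ 0.4705 -0.13    0.0783] [ 0.4  0.3 -0.5] [ 0.08  0.43  0.1   2.11 -0.07  0.58 -1.98] -36.86683690555654
200 [[46, -7, -39], [47, 1, -33]] [83 75 65]
210 [[49, -5, 2], [49, 1, 2]] [99 91 82]
220 [[27, -9, -74], [27, 1, -74]] [151 144 133]
230 [[21, -9, -74], [21, 1, -73]] [149 143 133]
240 [[14, -9, -75], [14, 1, -76]] [146 141 129]
250 [[8, -9, -74], [8, 1, -74]] [137 131 121]
260 [[1, -9, -74], [1, 1, -73]] [86 82 74]
270 [[-5, -9, -73], [-6, 1, -74]] [89 83 77]
280 [[-12, -9, -72], [-12, 1, -73]] [82 78 72]
290 [[-12, -8, -56], [-14, 1, -60]] [62 59 55]
300 [[-13, -8, -44], [-13, 1, -46]] [64 61 58]
310 [[-13, -7, -33], [-13, 1, -33]] [65 61 55]
320 [[-13, -7, -22], [-13, 1, -22]] [60 57 53]
330 [[30, -3, 61], [31, 1, 63]] [65 60 55]
340 [[29, -3, 63], [29, 1, 63]] [84 80 75]
350 [[27, -3, 65], [26, 1, 64]] [89 85 79]
360 [[-75, -10, -77], [-76, 1, -77]] [121 100  70]
370 [[-84, -10, -77], [-84, 1, -77]] [179 150 106]
380 [[-92, -10, -77], [-92, 1, -76]] [156 129  90]
390 [[-100, -10, -76], [-100, 1, -76]] [155 127  87]
```

View pics/w24.png

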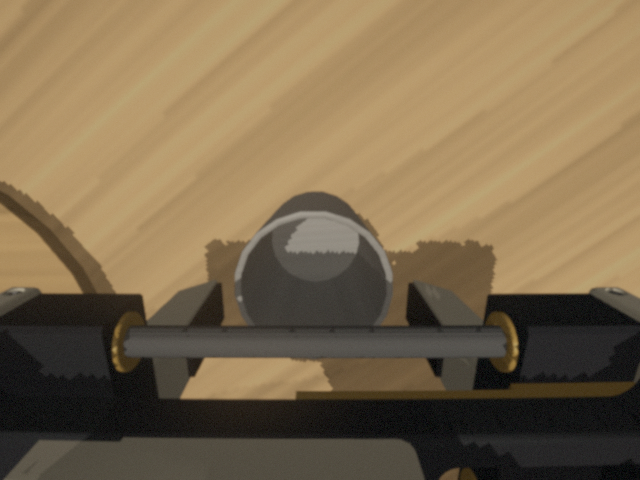

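The cup is upright and empty on the table. Next I'll lift clear, go to the post and turn the wrist half round, so the joint range allows following the arc.

>>> step_arm(series=[[[0.0918,0,0,0.02,0],[0.0918,0,0,0.05,0],[0.0918,0,0,0.085,5],[0.0918,0,0.002,0.115,11],[0.0918,0,0.01,0.12,18],[0.0918,0.002,0.025,0.12,25],[0.0918,0.004,0.043,0.12,32],[0.0918,0.006,0.063,0.12,39],[0.0918,0.008,0.085,0.12,46],[0.0918,0.01,0.107,0.12,53],[0.0918,0.012,0.129,0.12,60],[0.0918,0.014,0.151,0.12,67],[0.0918,0.016,0.173,0.12,74],[0.0918,0.017,0.195,0.12,81],[0.0918,0.018,0.217,0.12,88],[0.0918,0.019,0.235,0.12,95],[0.0918,0.02,0.25,0.12,102],[0.0918,0.021,0.255,0.12,107],[0.0918,0.021,0.255,0.12,110]]], squeeze=20)

```text
clock: 30.77
position: [0.4914, 0.127, 0.1983]
ee_rot: [-2.498, -1.868, -0.02]
force: [-0.2, -0.7, -0.2]
width: 1.001
```

>>> step_arm(series=[[[0.0918,0.001,0.006,0,6.5],[0.0918,0.002,0.014,0,13.5],[0.0918,0.003,0.022,0,20.5],[0.0918,0.004,0.03,0,27.5],[0.0918,0.005,0.038,0,34.5],[0.0918,0.006,0.046,0,41.5],[0.0918,0.006,0.052,0,48.5],[0.0918,0.006,0.0564,0,55.5],[0.0918,0.006,0.0564,0,62.5],[0.0918,0.006,0.0564,0,68],[0.0918,0.006,0.0564,0,69.5],[0.0918,0.006,0.0564,0,69.5],[0.0918,0.006,0.0564,0,69.5]]])

```text
clock: 31.85
position: [0.4974, 0.1832, 0.1982]
ee_rot: [-0.991, -2.953, 0.004]
force: [0.4, -0.1, -0.0]
width: 0.998
```

```bash
python3 - <<'E'
from h import *
s=observe(); t=s["position"]; Rm=R.from_rotvec(s["ee_rot"]).as_matrix(); print(s["clock"],t,np.degrees(np.arctan2(Rm[1,0],Rm[0,0])),s["joints"].round(2),Rm.round(3)[2])
p,im,d=grab("wrist","w25"); X=cloud(p,d); m=(X[:,:,2]>.125)&(X[:,:,2]<.15)&(np.linalg.norm(X[:,:,:2]-[.497,.183],axis=2)<.03); Q=X[m]; print(len(Q),Q.mean(0) if len(Q) else "")
p,im,d=grab("scene"); cv2.imwrite("pics/s25.png",im[:,:,::-1])
p,im,d=grab("top"); cv2.imwrite("pics/t25.png",im[:,:,::-1])
X=cloud(p,d); q=X[235:290,470:500].reshape(-1,3)
E
```

```text
31.85 [0.4974154  0.18319883 0.19819358] 142.88235568883155 [ 0.03  0.42 -0.64  1.81  0.26  1.02  0.22] [ 0.024 -0.011 -1.   ]
676 [0.49474025 0.18267044 0.13896109]
```

View pics/s25.png

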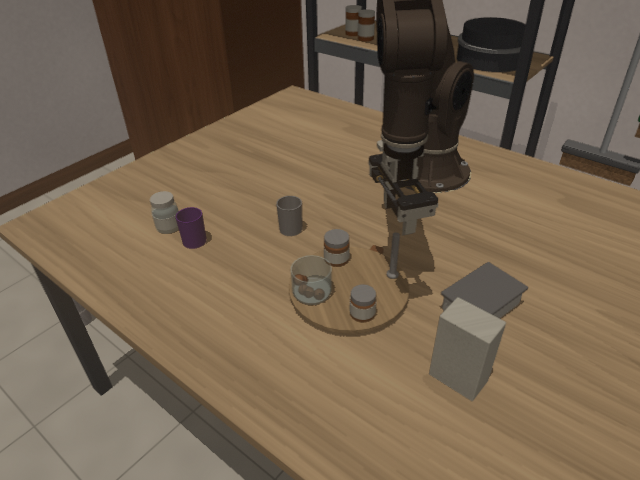

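View pics/w25.png

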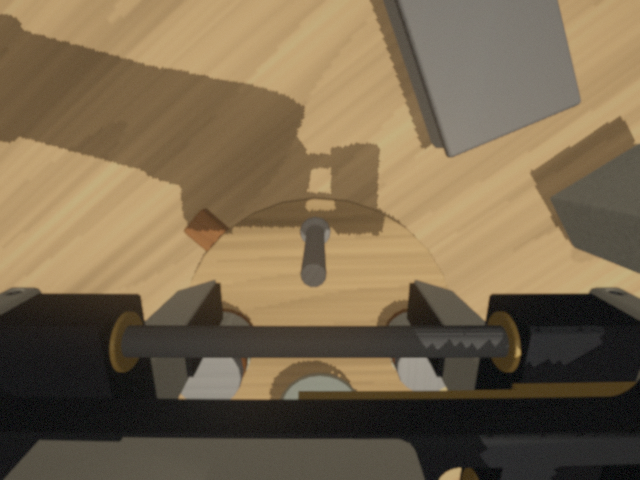

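>>> step_arm(series=[[[0.0918,0,0,-0.015,0],[0.0918,0,0,-0.04,0],[0.0918,0,0,-0.065,0],[0.0918,0,0,-0.085,0],[0.0918,0,0,-0.093,0],[0.0918,0,0,-0.093,0],[0.0,0,0,-0.093,0],[0.0,0,0,-0.093,0],[0.0,0,0,-0.093,0],[0.0,0,0,-0.093,0],[0.0,0,0,-0.093,0],[0.0,0,0,-0.093,0],[0.0,0,0,-0.093,0],[0.0,0,0,-0.093,0],[0.0,0,0,-0.093,0],[0.0,0,0,-0.093,0],[0.0,0,0,-0.093,0]]], squeeze=25)

```text
clock: 33.42
position: [0.4974, 0.1833, 0.1053]
ee_rot: [-0.989, -2.954, 0.004]
force: [-0.1, -0.1, 0.1]
width: 0.249
```

```bash
python3 - <<'E'
from h import *
s=observe(); t=s["position"]; Rm=R.from_rotvec(s["ee_rot"]).as_matrix(); y=np.degrees(np.arctan2(Rm[1,0],Rm[0,0]));print(s["clock"],t,y,s["force"],s["width"]*91.8)
ax=np.array([.5812,.1206]); v=t[:2]-ax; r=np.linalg.norm(v); ph=np.degrees(np.arctan2(v[1],v[0])); print(r,ph)
tot=9.6-ph; print(tot)
N=28
for k in range(1,N+1):
    a=k/N; a=a*a*(3-2*a) if False else a
    f=np.radians(ph+tot*a); q=ax+.105*np.array([np.cos(f),np.sin(f)])-t[:2]
    print(k,q.round(4),round(tot*a,1))
E
```

```text
33.4167 [0.49737069 0.18325258 0.10527324] 142.95896970883194 [-0.08248524 -0.0703232   0.08026346] 22.824836760595872
0.10465514428438369 143.22619418499875
-133.62619418499875
1 [0.0052 0.007 ] -4.8
2 [0.0113 0.0133] -9.5
3 [0.0179 0.0191] -14.3
4 [0.0249 0.0243] -19.1
5 [0.0323 0.0289] -23.9
6 [0.0401 0.0328] -28.6
7 [0.0482 0.0361] -33.4
8 [0.0566 0.0387] -38.2
9 [0.0651 0.0407] -43.0
10 [0.0738 0.0419] -47.7
11 [0.0825 0.0423] -52.5
12 [0.0912 0.0421] -57.3
13 [0.0999 0.0411] -62.0
14 [0.1085 0.0394] -66.8
15 [0.1169 0.037 ] -71.6
16 [0.1251 0.0339] -76.4
17 [0.133  0.0301] -81.1
18 [0.1405 0.0257] -85.9
19 [0.1477 0.0207] -90.7
20 [0.1544 0.0151] -95.4
21 [0.1606 0.009 ] -100.2
22 [0.1663 0.0023] -105.0
23 [ 0.1714 -0.0048] -109.8
24 [ 0.1759 -0.0122] -114.5
25 [ 0.1798 -0.0201] -119.3
26 [ 0.183  -0.0282] -124.1
27 [ 0.1855 -0.0366] -128.9
28 [ 0.1874 -0.0451] -133.6
```

>>> step_arm(series=[[[0,0,0,0,0],[0,0,0,0,0],[0,0,0,0,0],[0,0,0,0,0],[0,0.0026,0.0035,0,-2.4],[0,0.0052,0.007,0,-4.8],[0,0.0113,0.0133,0,-9.5],[0,0.0179,0.0191,0,-14.3],[0,0.0249,0.0243,0,-19.1],[0,0.0323,0.0289,0,-23.9],[0,0.0401,0.0328,0,-28.6],[0,0.0482,0.0361,0,-33.4],[0,0.0566,0.0387,0,-38.2],[0,0.0651,0.0407,0,-43],[0,0.0738,0.0419,0,-47.7],[0,0.0825,0.0423,0,-52.5],[0,0.0825,0.0423,0,-52.5]]])

```text
clock: 34.83
position: [0.5814, 0.2262, 0.1052]
ee_rot: [-2.2, -2.209, -0.017]
force: [-0.4, 1.8, 0.3]
width: 0.168
```

```bash
python3 - <<'E'
from h import *
s=observe(); t=s["position"]; Rm=R.from_rotvec(s["ee_rot"]).as_matrix(); y=np.degrees(np.arctan2(Rm[1,0],Rm[0,0]));print(s["clock"],t,y,s["force"],s["width"]*91.8,s["joints"].round(2))
ax=np.array([.5812,.1206]); v=t[:2]-ax; r=np.linalg.norm(v); ph=np.degrees(np.arctan2(v[1],v[0])); print(r,ph)
tot=9.6-ph; print(tot)
N=17
for k in range(1,N+1):
    a=k/N
    f=np.radians(ph+tot*a); q=ax+.105*np.array([np.cos(f),np.sin(f)])-t[:2]
    print(k,q.round(4),round(tot*a,1))
E
```

```text
34.8333 [0.58143565 0.22621793 0.10524501] 90.2234107294787 [-0.42494205  1.84350813  0.33244767] 15.400359099747293 [-0.22  0.6  -0.32  1.7   0.2   0.87 -0.62]
0.10561818988364471 89.87216602400176
-80.27216602400176
1 [ 0.0086 -0.001 ] -4.7
2 [ 0.0172 -0.0021] -9.4
3 [ 0.0257 -0.0039] -14.2
4 [ 0.034  -0.0063] -18.9
5 [ 0.042  -0.0095] -23.6
6 [ 0.0498 -0.0133] -28.3
7 [ 0.0572 -0.0177] -33.1
8 [ 0.0643 -0.0228] -37.8
9 [ 0.0709 -0.0284] -42.5
10 [ 0.077  -0.0345] -47.2
11 [ 0.0826 -0.0411] -51.9
12 [ 0.0876 -0.0481] -56.7
13 [ 0.0921 -0.0555] -61.4
14 [ 0.0959 -0.0633] -66.1
15 [ 0.099  -0.0714] -70.8
16 [ 0.1015 -0.0796] -75.6
17 [ 0.1033 -0.0881] -80.3
```

>>> step_arm(series=[[[0,0.0043,-0.0003,0,-2.4],[0,0.0086,-0.001,0,-4.7],[0,0.0172,-0.0021,0,-9.4],[0,0.0257,-0.0039,0,-14.2],[0,0.034,-0.0063,0,-18.9],[0,0.042,-0.0095,0,-23.6],[0,0.0498,-0.0133,0,-28.3],[0,0.0572,-0.0177,0,-33.1],[0,0.0643,-0.0228,0,-37.8],[0,0.0709,-0.0284,0,-42.5],[0,0.077,-0.0345,0,-47.2],[0,0.0826,-0.0411,0,-51.9],[0,0.0876,-0.0481,0,-56.7],[0,0.0921,-0.0555,0,-61.4],[0,0.0959,-0.0633,0,-66.1],[0,0.099,-0.0714,0,-70.8],[0,0.1015,-0.0796,0,-75.6],[0,0.1033,-0.0881,0,-80.3],[0,0.1033,-0.0881,0,-80.3],[0,0.1033,-0.0881,0,-80.3]]])

```text
clock: 36.5
position: [0.6868, 0.1379, 0.1054]
ee_rot: [-3.118, -0.273, -0.044]
force: [10.2, 2.8, -8.4]
width: 0.164
```

```bash
python3 - <<'E'
from h import *
s=observe(); t=s["position"];print(s["clock"],t,s["force"],s["width"]*91.8,s["joints"].round(2))
ax=np.array([.5812,.1206]); v=t[:2]-ax; print(np.linalg.norm(v),np.degrees(np.arctan2(v[1],v[0])))
p,im,d=grab("top","t30"); X=cloud(p,d); cv2.imwrite("pics/t30c.png",cv2.resize(im[140:360,180:520,::-1],None,fx=2.3,fy=2.5,interpolation=cv2.INTER_CUBIC))
m=(X[:,:,2]>.085)&(X[:,:,2]<.1)&(np.linalg.norm(X[:,:,:2]-[.4974,.1065],axis=2)<.06); Q=X[m]; print("jar",len(Q),cv2.minEnclosingCircle(Q[:,:2].astype(np.float32)),Q.min(0),Q.max(0))
m=(X[:,:,2]>.06)&(X[:,:,2]<.1)&(np.linalg.norm(X[:,:,:2]-[.484,-.14],axis=2)<.07); Q=X[m]; print("cup",len(Q),cv2.minEnclosingCircle(Q[:,:2].astype(np.float32)) if len(Q) else "",Q[:,2].max() if len(Q) else "")
grab("scene","s30")
E
```

```text
36.5 [0.68676772 0.13790499 0.10537017] [10.22943784  2.76957144 -8.38002513] 15.061376067072874 [-0.31  0.66  0.07  1.55 -0.06  0.9  -1.62]
0.10697666116868881 9.309311739898389Traceback (most recent call last):
  File "<stdin>", line 5, in <module>
    return umr_minimum(a, axis, None, out, keepdims, initial, where)
ValueError: zero-size array to reduction operation minimum which has no identity
```

View pics/t30c.png

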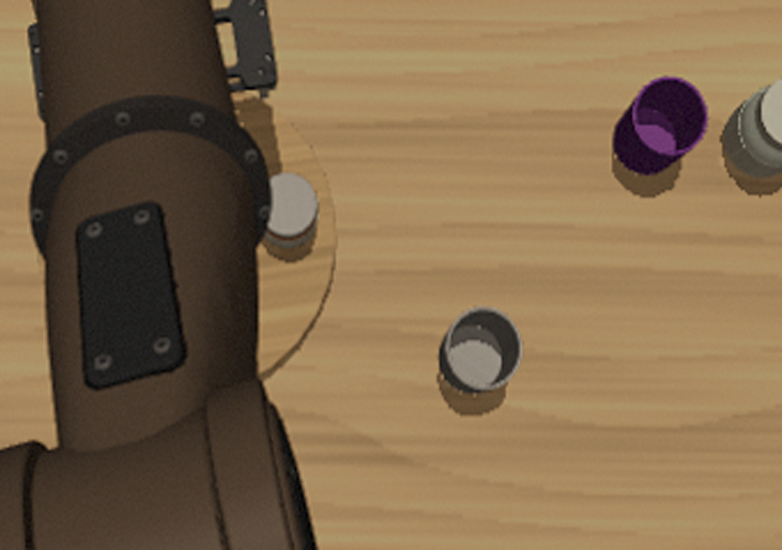

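```bash
python3 - <<'E'
from h import *
s=observe();print(s["clock"],s["force"])
p,im,d=grab("scene","s30"); X=cloud(p,d)
ax=np.array([.5812,.1206]); f=np.radians(189.6); J=ax+.085*np.array([np.cos(f),np.sin(f)]); print("front",J)
g=X[:,:,:2]; z=X[:,:,2]
m=(z>.080)&(z<.1)&(np.linalg.norm(g-ax,axis=2)<.135)
n,lab,st,ce=cv2.connectedComponentsWithStats(m.astype(np.uint8))
for k in range(1,n):
    if st[k,4]>25:
        Q=X[lab==k]; c,r=cv2.minEnclosingCircle(Q[:,:2].astype(np.float32)); v=np.array(c)-ax; print(ce[k],st[k,4],c,r,"R",np.linalg.norm(v),"ang",np.degrees(np.arctan2(v[1],v[0])),"z",np.median(Q[:,2]))
cv2.imwrite("pics/s30c.png",cv2.resize(im[150:340,240:440,::-1],None,fx=3.9,fy=3.1,interpolation=cv2.INTER_CUBIC))
th=np.radians(np.arange(0,360,30)); print(proj(p,np.c_[J[0]+.0425*np.cos(th),J[1]+.0425*np.sin(th),th*0+.094]).round(0).tolist())
E
```

```text
36.55 [11.49453661  1.9251057  -7.20868274]
front [0.49739034 0.10642466]
[371.01098901 240.003663  ] 273 (0.5010512471199036, 0.10696932673454285) 0.04631686955690384 R 0.08129955622206325 ang -170.34821309707857 z 0.08851051282466205
[388.48707753 276.73757455] 503 (0.5673387050628662, 0.2129029631614685) 0.03131594881415367 R 0.09333794783324532 ang 98.54038781656787 z 0.09052255055841607
[323.13978495 293.47311828] 93 (0.6981981992721558, 0.14234218001365662) 0.02329808473587036 R 0.11900126480283017 ang 10.527384624331194 z 0.09387021222365455
[[355.0, 247.0], [364.0, 250.0], [374.0, 249.0], [382.0, 245.0], [385.0, 239.0], [383.0, 233.0], [376.0, 229.0], [367.0, 227.0], [358.0, 227.0], [351.0, 231.0], [347.0, 236.0], [349.0, 242.0]]
```

View pics/s30c.png

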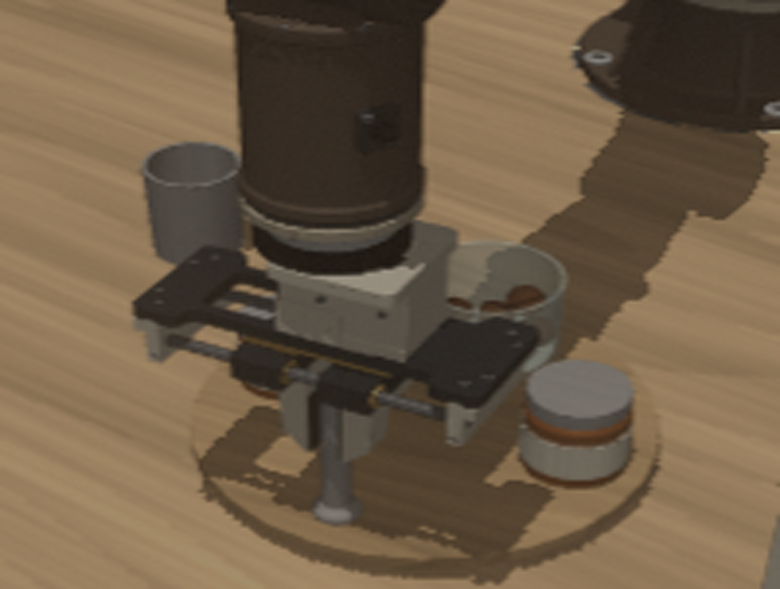

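>>> step_arm(series=[[[0,0,0,0,0],[0,0,0,0,0],[0,0,0,0,0],[0,0,0,0,0],[0,0,0,0,0],[0,0,0,0,0],[0,0,0,0,0],[0,0,0,0,0]]], squeeze=30)

```text
clock: 37.27
position: [0.6867, 0.1386, 0.1053]
ee_rot: [-3.117, -0.276, -0.044]
force: [4.4, 2.9, -4.5]
width: 0.171
```

```bash
python3 - <<'E'
from h import *
s=observe();t=s["position"];print(s["clock"],t,s["force"],s["width"]*91.8,abs(s["dq"]).max())
ax=np.array([.5812,.1206]); v=t[:2]-ax; print(np.linalg.norm(v),np.degrees(np.arctan2(v[1],v[0])))
p,im,d=grab("scene"); X=cloud(p,d); g=X[:,:,:2]; z=X[:,:,2]
m=(z>.080)&(z<.1)&(np.linalg.norm(g-ax,axis=2)<.135)
n,lab,st,ce=cv2.connectedComponentsWithStats(m.astype(np.uint8))
for k in range(1,n):
    if st[k,4]>100:
        Q=X[lab==k]; c,r=cv2.minEnclosingCircle(Q[:,:2].astype(np.float32)); w=np.array(c)-ax; print(c,r,"R",np.linalg.norm(w),"ang",np.degrees(np.arctan2(w[1],w[0])))
p,im,d=grab("top"); X=cloud(p,d); Q=X[250:310,360:420].reshape(-1,3); Q=Q[(Q[:,2]>.078)&(Q[:,2]<.095)]; print("cup rim",len(Q),cv2.minEnclosingCircle(Q[:,:2].astype(np.float32)))
A=np.c_[Q[:,:2]-Q[:,:2].mean(0),np.ones(len(Q))]; print("slope",np.linalg.lstsq(A,Q[:,2],rcond=None)[0])
E
```

```text
37.2667 [0.68668678 0.13864988 0.10531637] [ 4.37922232  2.88621109 -4.50686386] 15.693298905790835 0.0027045653865889617
0.1070199025728056 9.709863318071244
(0.4994904696941376, 0.10852032154798508) 0.04536762088537216 R 0.0825976148221529 ang -171.5904855500345
(0.5665163397789001, 0.2139328569173813) 0.031410329043865204 R 0.0944808555097226 ang 98.9408153769708
cup rim 183 ((0.48349523544311523, -0.1394735872745514), 0.033051662147045135)
slope [-0.00191008  0.01527956  0.08479538]
```

```bash
python3 -c "
from cell import arm
print(arm.sign_off())"
```

```text
the job is handed in; nothing more can be done
None
```

I poured all five walnuts into the open jar and stood the cup back upright. I then turned the carousel by its post until the jar faced the lug, and handed the job in at about 37 s, still gripping the post. No verdict came back.

**How the cup was tipped:** The arm can only turn about the vertical, so I tipped the cup by pivoting it in the fingers. I pushed its foot against the base lug, then pressed the cup down on the jar rim until it poured. Loosening the grip let it swing back upright. The first two grips slid instead of pivoting, so I set the cup down and regripped it near the rim; nothing spilled.

**Last checks:**
- **Walnuts:** the top camera showed all five in the jar right after pouring. After the turn, the arm hid the jar from above and only some of them were visible from the side.
- **Carousel:** the post stands at 9.7°, against a front direction of about 9.6° from the lug. The jar's own position came out 0 to 1.2° off across two readings, with the gripper partly hiding it. One lidded jar read about 1° off. The limit is 8°.
- **Cup:** its rim is level to about 0.015 rad at 85 mm height, with the fingers clear of it.
- **Grip:** the fingers are closed on the post (15.7 mm measured, 16 mm post) with 30 N commanded. The joints were nearly still, and a side force of about 5 N remained on the tool.
- **Jam jar, carton and food box:** I never went near them, but I did not measure their positions again at the end.

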